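# Turn the glass plates over on the vacuum bed

### The arm

A 7-joint arm with a two-finger parallel gripper is mounted at the origin on the work surface. World frame = base frame: x ahead of the robot, y to its left, z up, the work surface at z = 0. Lengths are in m, angles in rad, forces in N, time in s.
With the tool pointing down it reaches from about 0.425 to 0.925 m from the base axis. Payload 6.8 kg.
Tool frame: the origin (TCP) lies midway between the tips of the shut fingers; the grasp point (between the pads) lies r.grip_point_offset behind it (r.grip_point_offset is the distance from the TCP to the grasp point, in m); z points along the fingers, y is the line along which they close (so a half turn about z gives the same grasp; the last joint's range is limited). The gripper opens to 85 mm and grips with 20 to 120 N. Pads are 22 mm wide; open, the fingers measure 114 mm over their backs; the gripper's body (76 mm by 85 mm) begins 54 mm behind the grasp point. The pads swing forward as they close: fully open they stand 13 mm farther back than shut.
Start: joints at [-1.325, 0.477, 0.022, 1.555, -0.011, 1.109, -0.083], TCP at [0.234, 0.633, 0.231] pointing down, gripper open.
Joint ranges: [-2.96, 2.96], [-0.34, 2.1], [-1.41, 1.46], [0.24, 2.44], [-1.37, 4.51], [0.17, 1.92], [-2.96, 2.96]. Speed limits (rad/s): [2.39, 2.39, 3.14, 3.14, 3.14, 3.14, 3.14].

### API

Orientations are given as a rotation vector (axis times angle).
In Python, from bench import r gives the robot as it stands. The module is installed in compiled form; this text tells all that it offers.
- The arm moves only by the shell command python3 -m crank 'ROWS' [FORCE]. ROWS is JSON, a list of rows, each a list of 5 numbers: the shift along the world's x, y, z in units of 200 mm (1.0 is 200 mm), then the turn about the world's z in units of 45 degrees (1.0 is 45 degrees), then the opening, from -1 (shut) to 1 (fully open). In form: [[dx, dy, dz, turn, jaw], ...]. A call has 1 to 8 rows; each row shifts and turns the commanded pose from where the row before left it; what a row does not reach is not made up. A row lasts 1/12 s, in which the tool goes at most 41.7 mm and 7.16 degrees, less where a joint would pass 70% of its speed; a pose out of reach is approached as far as the arm can. A call with a number of a shift or a turn outside -1 to 1 is refused whole. A call with a gripper value outside its range is refused whole. The fingers move at their own pace and stop on an object; FORCE is the grip in N (left out, the last holds). Time passes only in rows, so rows that do not move let the fingers close. It gives the time, the measured TCP pose, the force, the opening and the grip force at its end, in the units of the state.
- r.get_obs(): the state, without advancing time (a new reading comes with each control period).
- r.grab_frame(name): name is "scene" or "top" or "wrist"; returns the picture (400x640x3 uint8, blue, green, red); there is no depth.
- r.camera_model(name): a dict with "fx", "fy", "cx", "cy" (pixels), "R" (3x3) and "t" (3): a world point X has camera coordinates R X + t. Camera axes: x right, y down, z forward; pixel columns grow to the right and rows downward; lengths in m; the calibration is good to about 2 mm. The wrist camera is an equidistant fisheye: a pixel r from the principal point sees the ray r / f radians off the axis. A picture is of the moment at which its call begins: read the wrist's pose just before it. camera_model takes no time and is no camera call; for the wrist camera it gives the pose at the moment of the call.
- r.hand_in(): hands the job in; it is judged then, once.
The state is a dict: "clock": time; "joints": joint angles; "qvel": joint speeds; "tau": joint torques, N m; "tcp_pos": TCP position; "orientation": TCP orientation; "contact_force": force on the tool from outside, world axes, zero at the start; "moment": the same for the moment, N m; "grip_width": finger opening in m; "gripper_force": force on a finger pad.
Only numpy, scipy, OpenCV 4.12 (cv2) and the standard library are available. Lean on these libraries where they do the work, as an engineer would, in place of code of your own. Each camera call takes 0.05 s, during which the arm holds its last target. There are 200 camera calls.

### The job

The first faces of the glass plates on the vacuum bed are finished. Fit the loose red handle fully home on the square spindle of the vacuum cock and shut it to let the plates go; turn every plate over against the sloping fence, so that each lies flat and square, blue side down, fully covering one of the gaskets; then open the cock again all the way with the handle. Last, take the handle off and stand it back on its black mat; do not disturb the other things on the bench.

Things in the scene. Friction and masses are not known exactly. Their poses are not given: they have to be found in the camera images.
- bed: Fixed black vacuum bed, 374 mm wide. Origin at bench level under the edge where its flat surface meets the gutter, mid-width; x away from the robot, y left, z up. Flat surface 20 mm above the bench from x = -205 mm to 0; then the gutter, floor at z = 8 mm, up to the fence foot at x = 14 mm. A plate tipped over about this edge towards the robot comes to lie on its gasket.
- fence_foot (a point): Foot of the fence on the gutter floor, mid-width (bed x = 14 mm, z = 8 mm). The smooth steel fence, 6 mm thick, rises from here away from the robot at 42 degrees to level. A plate pushed at its tail towards the fence climbs it; when its tail drops into the gutter it leans there at 42 degrees, blue face to the robot, foot held by the gutter wall.
- fence_top (a point): Top edge of the fence, mid-width: 80 mm up the slope (bed x = 73 mm, z = 62 mm), open behind. The upper 40 mm of a leaning plate stand clear above it and can be straddled or pinched from above and drawn upright.
- seat1 (a point): Middle of the orange gasket (left, bed y = +118 mm) on the bed's surface, 20 mm above the bench; the gasket rectangle measures 82 mm (bed x) by 52 mm (bed y), its centre 50 mm on the robot's side of the gutter; axes as the bed's. Any plate may lie on any gasket.
- seat2 (a point): Middle of the orange gasket (middle, bed y = +0 mm) on the bed's surface, 20 mm above the bench; the gasket rectangle measures 82 mm (bed x) by 52 mm (bed y), its centre 50 mm on the robot's side of the gutter; axes as the bed's. Any plate may lie on any gasket.
- seat3 (a point): Middle of the orange gasket (right, bed y = -118 mm) on the bed's surface, 20 mm above the bench; the gasket rectangle measures 82 mm (bed x) by 52 mm (bed y), its centre 50 mm on the robot's side of the gutter; axes as the bed's. Any plate may lie on any gasket.
- plate1: Glass plate, 120 x 90 x 12 mm, 0.32 kg, square edges, too wide to grip across and lying flat on the vacuum bed. Origin at its centre; x along the 120 mm, y along the 90 mm, z out of the face with the blue lacquer (the other face is ground, whitish). Lacquer up at the start (z up), x along the bed's x within 9 degrees, each on one of the gaskets. May be absent (None).
- plate2: Glass plate, 120 x 90 x 12 mm, 0.32 kg, square edges, too wide to grip across and lying flat on the vacuum bed. Origin at its centre; x along the 120 mm, y along the 90 mm, z out of the face with the blue lacquer (the other face is ground, whitish). Lacquer up at the start (z up), x along the bed's x within 9 degrees, each on one of the gaskets. May be absent (None).
- plate3: Glass plate, 120 x 90 x 12 mm, 0.32 kg, square edges, too wide to grip across and lying flat on the vacuum bed. Origin at its centre; x along the 120 mm, y along the 90 mm, z out of the face with the blue lacquer (the other face is ground, whitish). Lacquer up at the start (z up), x along the bed's x within 9 degrees, each on one of the gaskets. May be absent (None).
- handle: Loose red wing handle, 140 g, upright on its mat. Origin: centre of its underside; x along the wings. Skirt 56 x 56 mm, 8 high; on it a hub 36 x 36 mm up to 36 high; wings along x, 14 wide, 10 to 26 high, 108 over both. A square bore, 18 mm, runs right through along z, sides along x and y, chamfered below. Grip the hub across y above the skirt. Fits the spindle in four directions.
- valve: Fixed brass vacuum cock on the bench, 100 x 66 mm, 36 mm high, with a round gland 52 mm across up to 50 mm, on which the handle's skirt rests when fully home. Origin at the centre of its underside. It stands left or right of the bed and the mat on the other side.
- mat: The handle's place: black rubber mat, 140 x 140 mm, 3 mm thick, fixed flat on the bench. Origin at the centre of its underside.
- spindle (a point): Point on the axis of the cock's square steel spindle at the top of the gland, 50 mm above the bench. The spindle is 16 mm square, its sides along this point's x and y (they turn with it), and rises 30 mm above the point, plus a 4 mm tip 12 mm square.
- cock (a joint): Turn of the spindle, rad: 0 = shut, 1.571 = fully open (stop at both). Opens anticlockwise seen from above; starts at 1.3 to 1.57; turns stiffly (0.15 N m) and stays where it is left.
- brush: Bench brush with a handle, about 170 mm, lying loose near the front left. Leave it alone.
- loupe: Black loupe, 42 mm across, 45 mm high, standing near the front right. Leave it alone.
- compound_jar: Jar of compound, 64 mm across, 75 mm high, orange cap, at the right of the fence. Leave it alone.
- tape_roll: Yellow roll of tape lying flat, 90 mm across, 25 mm high, at the left of the fence. Leave it alone.
Things that resemble listed ones, but are neither listed nor needed, are in the scene too. Leave any orange look-alike of the plate2 alone.

How it is judged:
By the outcome, as a careful person would: the job done as asked, in the order asked, and still so for the second after the job is handed in, with the robot touching nothing.
Of plate1, plate2, plate3 only 2 to 3 are there at a start; the rules pass over those that are not, and their reading is None.
At some moment in a run one of handle may be knocked a few centimetres aside while the robot is not near it.
Once in a run the grip may slacken for a moment while it holds something.
It also fails if it takes over 210 s, if anything falls off the work surface, if the arm or the gripper's body presses on something with over 40 N, if the wrist force passes 120 N, or if a joint passes its speed limit or range.

## Working session

There is one attempt and no reset: what is moved stays moved. The work goes in short steps, Python scripts to look and compute and a shell command to move; the robot and the scene stay as the last step left them, time stands still between calls to the robot, and variables do not carry over. Pictures are saved under pics/ and viewed, at most 14 in all, crops included, and the job is handed in when it is done.

```bash
mkdir -p pics; ls
python3 - <<'E'
from bench import r
import cv2,numpy as np
o=r.get_obs()
for k,v in o.items(): print(k,np.round(v,4))
print(r.grip_point_offset)
for n in("scene","top"):
    c=r.camera_model(n); print(n,{k:np.round(v,4).tolist() for k,v in c.items()})
    cv2.imwrite(f"pics/{n}0.png",r.grab_frame(n))
c=r.camera_model("wrist"); print({k:np.round(v,4).tolist() for k,v in c.items()})
E
```

```text
pics
clock 0.0
joints [-1.3251  0.4778  0.0223  1.5565 -0.0115  1.1093 -0.0831]
qvel [ 0.0008  0.0011  0.0003 -0.0015  0.0006 -0.0012  0.0013]
tau [ 1.00000e-04 -5.96462e+01  1.60810e+00 -2.81204e+01  1.24000e-02
  9.30000e-03 -0.00000e+00]
tcp_pos [0.2337 0.6326 0.2303]
orientation [-5.5280e-01 -3.0924e+00  2.9000e-03]
contact_force [ 0.7925 -0.3475 -0.3334]
moment [-0.0069 -0.0684  0.0192]
gripper_force 0.0
grip_width 0.0853
0.0187
scene {'fx': 375.0633, 'fy': 375.0633, 'cx': 316.8472, 'cy': 200.9229, 'R': [[-0.1545, 0.988, -0.0023], [0.8022, 0.1241, -0.5839], [-0.5766, -0.0921, -0.8118]], 't': [0.0086, -0.3082, 1.3441]}
top {'fx': 383.7291, 'fy': 383.7291, 'cx': 318.2854, 'cy': 200.7676, 'R': [[-0.0146, -0.9999, -0.0065], [-0.996, 0.0151, -0.088], [0.0881, 0.0052, -0.9961]], 't': [0.0748, 0.4432, 1.1112]}
{'fx': 309.7069, 'fy': 309.7069, 'cx': 318.2475, 'cy': 194.9007, 'R': [[0.3457, 0.9383, -0.0022], [0.8965, -0.3296, 0.296], [0.277, -0.1043, -0.9552]], 't': [-0.6743, -0.0392, 0.3806]}
```

View pics/top0.png

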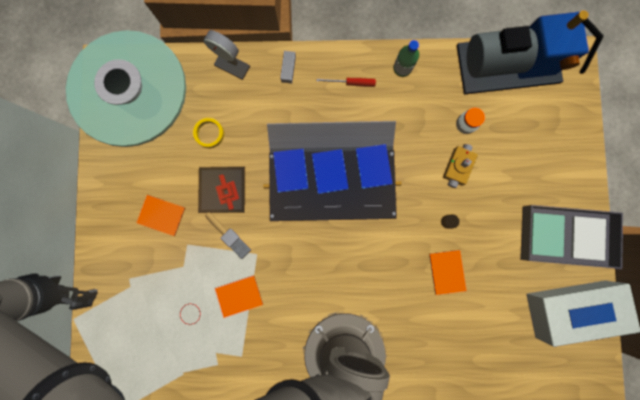

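View pics/scene0.png

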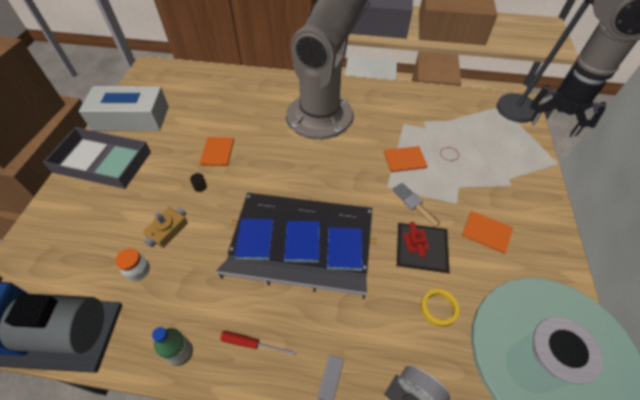

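```bash
cat > h.py <<'E'
from bench import r
import cv2,numpy as np
from scipy.spatial.transform import Rotation as Ro
def ray(n,px,c=None):
    c=c or r.camera_model(n); px=np.atleast_2d(px).astype(float)
    a=(px-[c["cx"],c["cy"]])/c["fx"]
    if n=="wrist":
        t=np.linalg.norm(a,axis=1,keepdims=True)+1e-12
        d=np.hstack([a/t*np.sin(t),np.cos(t)])
    else: d=np.hstack([a,np.ones((len(a),1))])
    R=np.array(c["R"]); return -R.T@np.array(c["t"]),d@R
def plane(n,px,z,c=None):
    o,d=ray(n,px,c); return (o+d*((z-o[2])/d[:,2])[:,None])[:,:2]
def proj(n,X,c=None):
    c=c or r.camera_model(n); p=np.atleast_2d(X)@np.array(c["R"]).T+c["t"]
    if n=="wrist":
        s=np.linalg.norm(p[:,:2],axis=1,keepdims=True); a=p[:,:2]/(s+1e-12)*np.arctan2(s,p[:,2:])
    else: a=p[:,:2]/p[:,2:]
    return a*c["fx"]+[c["cx"],c["cy"]]
def mask(im,lo,hi):
    return cv2.inRange(cv2.cvtColor(im,cv2.COLOR_BGR2HSV),lo,hi)
def red(im): return mask(im,(0,150,60),(6,255,255))|mask(im,(172,150,60),(180,255,255))
def blobs(m,amin=60):
    cs=[c for c in cv2.findContours(m,cv2.RETR_EXTERNAL,cv2.CHAIN_APPROX_NONE)[0] if cv2.contourArea(c)>amin]
    return sorted(cs,key=cv2.contourArea,reverse=True)
def yaw():
    R=Ro.from_rotvec(r.get_obs()["orientation"]).as_matrix(); return np.degrees(np.arctan2(R[1,1],R[0,1]))
def st():
    o=r.get_obs(); print("t%.2f tcp %s yawY %.1f F %s M %s w %.4f g %.1f"%(o["clock"],np.round(o["tcp_pos"],4),yaw(),np.round(o["contact_force"],1),np.round(o["moment"],2),o["grip_width"],o["gripper_force"]))
E
python3 - <<'E'
from h import *
st()
im=cv2.imread("pics/top0.png"); s=cv2.imread("pics/scene0.png")
def rep(t,m,z,am=60,n="top"):
    for c in blobs(m,am):
        w=plane(n,c.reshape(-1,2),z).astype(np.float32); q=cv2.minAreaRect(w*1000)
        M=cv2.moments(c); print(t,n,int(M["m10"]/M["m00"]),int(M["m01"]/M["m00"]),np.round(q[0],1),np.round(q[1],1),round(q[2],1))
rep("blue",mask(im,(105,180,90),(130,255,255)),.032,300)
rep("red",red(im),.02)
rep("red",red(s),.02,60,"scene")
rep("brass",mask(im,(8,120,60),(24,255,230))&0,.036)
# bed corners by eye
for p in [(270,150),(394,150),(396,217),(269,219),(268,124),(395,122)]: print(p,np.round(plane("top",p,.02),3))
for p in [(461,163)]: print("valve",np.round(plane("top",p,.08),3))
for p in [(166,222)]: print("valve scene",np.round(plane("scene",p,.08),3))
for p in [(199,168),(244,168),(244,211),(199,211)]: print("mat",np.round(plane("top",p,.003),3))
print(mask(im,(0,0,0),(180,255,70)).shape)
E
```

```text
t0.10 tcp [0.2337 0.6327 0.2304] yawY 69.7 F [ 0.1 -0.6  0.7] M [-0.02  0.   -0.03] w 0.0854 g 0.0
blue top 562 35 [ 936.7 -680.6] [125.9 123.7] 5.3
blue top 329 171 [530.5  33.2] [117.9  89.1] 7.7
blue top 373 166 [543.9 -95.5] [115.7  88. ] 6.9
blue top 290 170 [535.4 148.7] [115.   86.6] 6.0
blue top 594 315 [ 106.3 -701.4] [ 43.6 117.3] 9.3
red top 226 192 [477.3 338.5] [108.  57.] 17.4
red top 361 81 [804.7 -64.8] [82.1 19.1] 86.5
red scene 415 240 [475.3 336.8] [107.7  58.7] 15.7
red scene 238 339 [808.3 -64.9] [87.9 21.5] 86.4
(270, 150) [[0.599 0.21 ]]
(394, 150) [[ 0.593 -0.159]]
(396, 217) [[ 0.393 -0.159]]
(269, 219) [[0.393 0.214]]
(268, 124) [[0.678 0.216]]
(395, 122) [[ 0.678 -0.165]]
valve [[ 0.539 -0.334]]
valve scene [[ 0.561 -0.322]]
mat [[0.551 0.427]]
mat [[0.548 0.291]]
mat [[0.418 0.291]]
mat [[0.42  0.425]]
(400, 640)
```

```bash
python3 -m crank '[[0.12,-0.147,0,0.08,1],[0.12,-0.147,0,0.08,1],[0.12,-0.147,0,0.08,1],[0.12,-0.147,0,0.08,1],[0.12,-0.147,0,0.08,1],[0.12,-0.147,0,0.08,1],[0.12,-0.147,0,0.08,1],[0.12,-0.147,0,0.08,1]]' 30
python3 -m crank '[[0.12,-0.147,0,0.1,1],[0.12,-0.147,0,0.1,1],[0,0,0,0,1],[0,0,0,0,1]]'
cat > look.py <<'E'
from h import *
import sys
def look(name):
    st(); c=r.camera_model("wrist"); im=r.grab_frame("wrist"); cv2.imwrite(f"pics/{name}.png",im)
    np.save(f"pics/{name}.npy",c,allow_pickle=True); return im,c
if __name__=="__main__":
    im,c=look(sys.argv[1]); print("cam",np.round(-np.array(c["R"]).T@c["t"],3))
E
python3 look.py w1
```

```text
clock: 0.77
tcp_pos: [0.4266, 0.3961, 0.231]
orientation: [0.239, -3.132, 0.001]
contact_force: [0.6, 1.8, 0.1]
grip_width: 0.0858
gripper_force: 0.0
clock: 1.1
tcp_pos: [0.4757, 0.3362, 0.231]
orientation: [0.469, -3.106, 0.002]
contact_force: [-0.9, 0.3, 0.3]
grip_width: 0.0853
gripper_force: 0.0
t1.10 tcp [0.4757 0.3362 0.231 ] yawY 107.2 F [-0.9  0.3  0.3] M [ 0.05  0.03 -0.01] w 0.0853 g 0.0
cam [0.403 0.314 0.374]
```

View pics/w1.png

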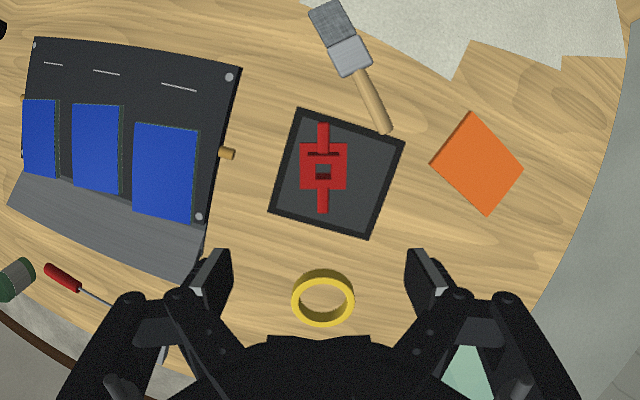

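Run:
```python
from h import *
im=cv2.imread("pics/w1.png"); c=np.load("pics/w1.npy",allow_pickle=True).item()
k=max([k for k in blobs(red(im)) if 250<k[:,0,0].mean()<400],key=cv2.contourArea)
p=k.reshape(-1,2); print(cv2.boundingRect(k))
# wing edges: rows near both ends
for z in (.029,):
  pts=[]
  for y in list(range(p[:,1].min()+3,p[:,1].min()+14))+list(range(p[:,1].max()-13,p[:,1].max()-2)):
    xs=p[p[:,1]==y,0]; pts.append([(xs.min()+xs.max())/2,y,xs.max()-xs.min()])
  pts=np.array(pts); w=plane("wrist",pts[:,:2],z,c)*1000
  d=np.linalg.svd(w-w.mean(0))[2][0]; print("wing yaw",np.degrees(np.arctan2(d[1],d[0])), w[0],w[-1])
e=plane("wrist",[[p[p[:,1]==p[:,1].min(),0].mean(),p[:,1].min()]],.029,c); f=plane("wrist",[[p[p[:,1]==p[:,1].max(),0].mean(),p[:,1].max()]],.029,c)
print(e,f,(e+f)/2,np.linalg.norm(e-f))
m=np.zeros(im.shape[:2],np.uint8); cv2.drawContours(m,[k],-1,255,-1); hole=m&~red(im)
for b in blobs(hole,15):
  M=cv2.moments(b); q=[M["m10"]/M["m00"],M["m01"]/M["m00"]]; print("hole",q,cv2.contourArea(b),plane("wrist",q,.039,c))
```

```text
(299, 122, 48, 91)
wing yaw 16.738345725646656 [426.45431317 326.67939806] [520.86395676 355.06537668]
[[0.42324639 0.32567776]] [[0.52430494 0.35676926]] [[0.47377567 0.34122351]] 0.10573320767090869
hole [322.41603053435114, 168.37913486005087] 131.0 [[0.47181903 0.3400547 ]]
```

```bash
python3 -m crank '[[-0.009,0.022,-0.15,0,1],[0,0,-0.15,0,1],[0,0,-0.15,0,1],[0,0,-0.15,0,1],[0,0,-0.15,0,1],[0,0,-0.15,0,1],[0,0,-0.1,0,1],[0,0,-0.06,0,1]]' 70
python3 -m crank '[[0,0,-0.04,0,1],[0,0,0,0,1]]'
python3 -m crank '[[0,0,0,0,-1],[0,0,0,0,-1],[0,0,0,0,-1],[0,0,0,0,-1],[0,0,0,0,-1],[0,0,0,0,-1]]'
python3 -c "from h import *;st()"
```

```text
clock: 1.82
tcp_pos: [0.4691, 0.3446, 0.0164]
orientation: [0.482, -3.1, 0.002]
contact_force: [-0.5, 0.1, 0.1]
grip_width: 0.0854
gripper_force: 0.0
clock: 1.98
tcp_pos: [0.4707, 0.3443, 0.0101]
orientation: [0.481, -3.103, 0.001]
contact_force: [-1.1, 0.3, 0.7]
grip_width: 0.0858
gripper_force: 0.0
clock: 2.48
tcp_pos: [0.473, 0.3441, 0.0126]
orientation: [-0.478, 3.103, 0.002]
contact_force: [-0.4, -0.4, 6.6]
grip_width: 0.0349
gripper_force: 71.5
t2.48 tcp [0.473  0.3441 0.0126] yawY 107.5 F [-0.4 -0.4  6.6] M [-0.17  0.09  0.  ] w 0.0349 g 71.5
```

```bash
python3 -m crank '[[0,0,0.05,0,-1],[0,0,0.1,0,-1],[0,0,0.13,0,-1],[0,0,0.15,0,-1],[0,0,0.15,0,-1],[0,0,0.15,0,-1],[0,0,0.15,0,-1],[0,0,0.1,0,-1]]'
python3 -m crank '[[0.02,-0.18,0,-0.11,-1],[0.02,-0.18,0,-0.11,-1],[0.02,-0.18,0,-0.11,-1],[0.02,-0.18,0,-0.11,-1],[0.02,-0.18,0,-0.11,-1],[0.02,-0.18,0,-0.11,-1],[0.02,-0.18,0,-0.11,-1],[0.02,-0.18,0,-0.11,-1]]'
python3 -m crank '[[0.02,-0.18,0,-0.11,-1],[0.02,-0.18,0,-0.11,-1],[0.02,-0.18,0,-0.11,-1],[0.02,-0.18,0,-0.11,-1],[0.02,-0.18,0,-0.11,-1],[0.02,-0.18,0,-0.11,-1],[0.02,-0.18,0,-0.11,-1],[0.02,-0.18,0,-0.11,-1]]'
python3 -m crank '[[0,0,0,-0.11,-1],[0,0,0,-0.11,-1],[0,0,0,0,-1],[0,0,0,0,-1]]'
python3 look.py w2
```

```text
clock: 3.15
tcp_pos: [0.4726, 0.3439, 0.2112]
orientation: [-0.478, 3.102, 0.003]
contact_force: [0.7, 0.5, -2.0]
grip_width: 0.0347
gripper_force: 70.5
clock: 3.82
tcp_pos: [0.5035, 0.0539, 0.2081]
orientation: [0.608, 3.082, 0.001]
contact_force: [1.7, 0.2, -2.2]
grip_width: 0.0351
gripper_force: 70.4
clock: 4.48
tcp_pos: [0.5357, -0.2338, 0.2081]
orientation: [1.616, 2.694, 0.002]
contact_force: [0.7, 0.0, -2.0]
grip_width: 0.0346
gripper_force: 70.5
clock: 4.82
tcp_pos: [0.5359, -0.2319, 0.2075]
orientation: [-1.833, -2.551, -0.001]
contact_force: [-0.2, 0.4, -0.9]
grip_width: 0.0347
gripper_force: 70.4
t4.82 tcp [ 0.5359 -0.2319  0.2075] yawY 18.6 F [-0.2  0.4 -0.9] M [ 0.07 -0.01  0.03] w 0.0347 g 70.4
cam [ 0.512 -0.16   0.351]
```

View pics/w2.png

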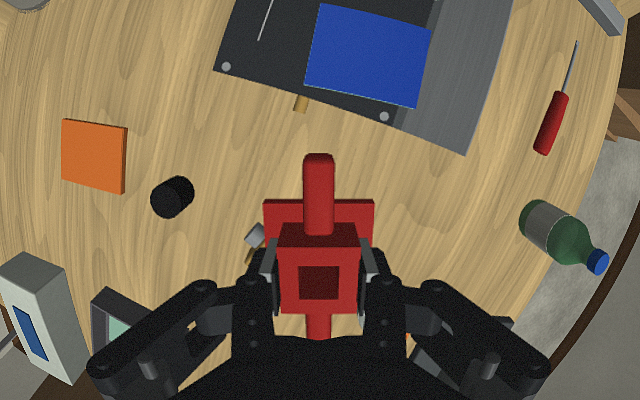

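```bash
python3 -m crank '[[0,-0.19,0,0,-1],[0,-0.19,0,0,-1],[0,-0.19,0,0,-1],[0,-0.19,0,0,-1],[0,-0.19,0,0,-1],[0,0,0,0,-1],[0,0,0,0,-1],[0,0,0,0,-1]]'
python3 look.py w3
python3 - <<'E'
import cv2
im=cv2.imread("pics/w3.png"); cv2.imwrite("pics/w3c.png",cv2.resize(im[60:320,200:460],None,fx=2.3,fy=2.3,interpolation=cv2.INTER_CUBIC))
E
```

```text
clock: 5.53
tcp_pos: [0.5363, -0.4214, 0.207]
orientation: [-1.834, -2.55, -0.002]
contact_force: [-0.1, 0.5, -1.2]
grip_width: 0.0346
gripper_force: 70.5
t5.53 tcp [ 0.5363 -0.4214  0.207 ] yawY 18.5 F [-0.1  0.5 -1.2] M [ 0.07 -0.04  0.05] w 0.0346 g 70.5
cam [ 0.512 -0.349  0.35 ]
```

View pics/w3c.png

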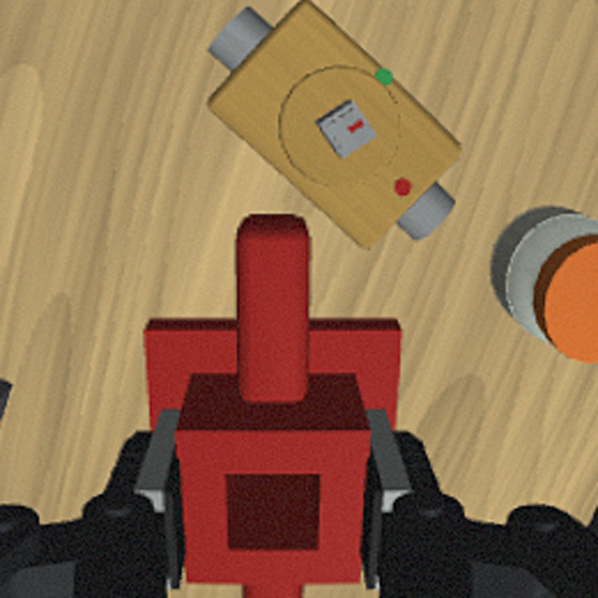

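Run:
```python
from h import *
im=cv2.imread("pics/w3.png"); c=np.load("pics/w3.npy",allow_pickle=True).item()
h=cv2.cvtColor(im,cv2.COLOR_BGR2HSV)
m=cv2.inRange(h,(0,0,90),(180,70,255)); m[:95]=0;m[140:]=0;m[:,:325]=0;m[:,375:]=0
k=blobs(m,30); k=max(k,key=cv2.contourArea); k=cv2.convexHull(np.vstack([k]))
print(cv2.minAreaRect(k),cv2.contourArea(k))
for z in (.084,.08):
  w=plane("wrist",k.reshape(-1,2),z,c).astype(np.float32)*1000; print(z,cv2.minAreaRect(w))
cv2.imwrite("pics/w3s.png",cv2.resize(im[90:145,320:380],None,fx=9,fy=9,interpolation=cv2.INTER_CUBIC))
# valve body
b=mask(im,(12,90,80),(24,255,255)); 
for n,z,q in(("green dot",.036,(200+384/2.3,60+76/2.3)),("red dot",.036,(200+403/2.3,60+187/2.3)),("gland ctr",.05,(200+340/2.3,60+126/2.3))): print(n,plane("wrist",q,z,c))
# bore in hand
T=np.array([.5363,-.4214,.207]); print("bore",plane("wrist",(200+273/2.3,60+511/2.3),T[2]+.0264,c),T)
w=plane("wrist",[(200+180/2.3,60+430/2.3),(200+369/2.3,60+430/2.3),(200+186/2.3,60+583/2.3),(200+363/2.3,60+583/2.3)],T[2]+.0264,c); print(w)
```

```text
((350.3076477050781, 115.96153259277344), (19.691856384277344, 18.859806060791016), 56.3099365234375) 351.0
0.084 ((542.0004272460938, -351.801513671875), (16.395721435546875, 16.837554931640625), 52.577877044677734)
0.08 ((542.444091796875, -351.8389892578125), (16.64188003540039, 17.090490341186523), 52.57805252075195)
green dot [[ 0.5553976  -0.32439285]]
red dot [[ 0.5803181  -0.36814353]]
gland ctr [[ 0.54304104 -0.35186685]]
bore [[ 0.53705247 -0.42220037]] [ 0.5363 -0.4214  0.207 ]
[[ 0.51517538 -0.41093108]
 [ 0.54818911 -0.39982985]
 [ 0.5258501  -0.44556551]
 [ 0.56072452 -0.43385474]]
```

View pics/w3s.png

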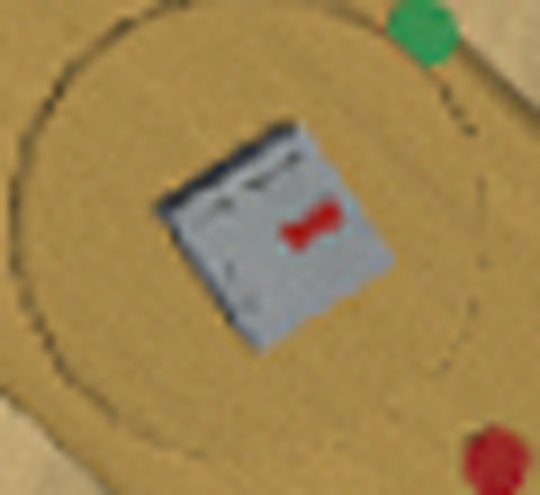

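```bash
python3 -m crank '[[0.005,0.07,0,0.15,-1],[0.005,0.07,0,0.15,-1],[0.005,0.07,0,0.15,-1],[0.005,0.07,0,0.15,-1],[0.0045,0.068,0,0.155,-1],[0,0,0,0,-1],[0,0,0,0,-1],[0,0,0,0,-1]]'
python3 -m crank '[[0,0,-0.1,0,-1],[0,0,-0.14,0,-1],[0,0,-0.14,0,-1],[0,0,-0.1,0,-1],[0,0,-0.05,0,-1],[0,0,0,0,-1],[0,0,0,0,-1],[0,0,0,0,-1]]'
python3 look.py w4
python3 - <<'E'
import cv2
im=cv2.imread("pics/w4.png"); cv2.imwrite("pics/w4c.png",cv2.resize(im[140:360,220:440],None,fx=2.5,fy=2.5,interpolation=cv2.INTER_CUBIC))
E
```

```text
clock: 6.25
tcp_pos: [0.5411, -0.3526, 0.2076]
orientation: [1.015, 2.973, -0.0]
contact_force: [-0.0, -1.4, -2.2]
grip_width: 0.0353
gripper_force: 70.5
clock: 6.92
tcp_pos: [0.5418, -0.3539, 0.1029]
orientation: [1.013, 2.971, -0.001]
contact_force: [-0.5, -0.1, -2.2]
grip_width: 0.0347
gripper_force: 70.4
t6.92 tcp [ 0.5418 -0.3539  0.1029] yawY 52.3 F [-0.5 -0.1 -2.2] M [0.05 0.   0.02] w 0.0347 g 70.4
cam [ 0.482 -0.307  0.246]
```

View pics/w4c.png

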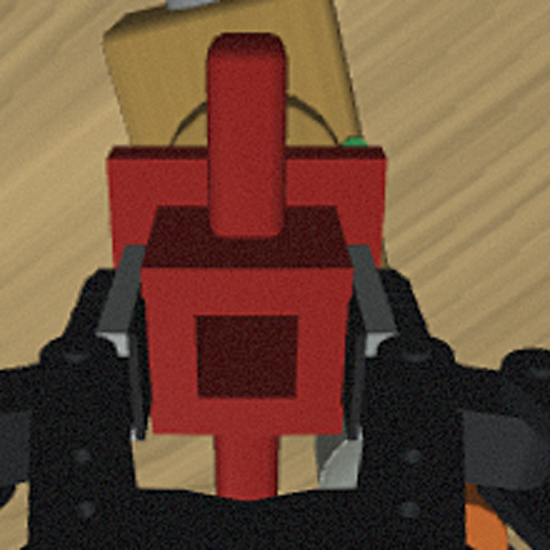

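```bash
python3 -m crank '[[-0.003,0.011,0,0,-1],[0,0,-0.02,0,-1],[0,0,-0.02,0,-1],[0,0,-0.02,0,-1],[0,0,-0.02,0,-1],[0,0,-0.02,0,-1],[0,0,-0.02,0,-1],[0,0,0,0,-1]]'
python3 -c "from h import *;st()"
```

```text
clock: 7.63
tcp_pos: [0.5409, -0.351, 0.0766]
orientation: [1.012, 2.973, -0.001]
contact_force: [3.5, -1.9, -4.6]
grip_width: 0.0349
gripper_force: 75.1
t7.63 tcp [ 0.5409 -0.351   0.0766] yawY 52.4 F [ 3.5 -1.9 -4.6] M [-0.59 -0.83 -0.03] w 0.0349 g 75.1
```

```bash
python3 -m crank '[[0.002,-0.001,-0.02,0,-1],[0,0,-0.02,0,-1],[0,0,-0.02,0,-1],[0,0,-0.02,0,-1],[0,0,-0.01,0,-1],[0,0,0,0,-1],[0,0,0,0,-1]]'
python3 -c "from h import *;st()"
```

```text
clock: 8.22
tcp_pos: [0.5411, -0.351, 0.0597]
orientation: [1.012, 2.973, 0.0]
contact_force: [1.8, -1.7, 4.5]
grip_width: 0.0345
gripper_force: 75.7
t8.22 tcp [ 0.5411 -0.351   0.0597] yawY 52.4 F [ 1.8 -1.7  4.5] M [-0.25 -0.38  0.03] w 0.0345 g 75.7
```

```bash
python3 -m crank '[[0,0,-0.01,0,-1],[0,0,0,-0.14,-1],[0,0,0,-0.14,-1],[0,0,0,-0.14,-1],[0,0,0,-0.14,-1],[0,0,0,-0.14,-1],[0,0,0,-0.14,-1],[0,0,0,-0.14,-1]]'
python3 -c "from h import *;st()"
python3 -m crank '[[0,0,0,-0.14,-1],[0,0,0,-0.14,-1],[0,0,0,-0.14,-1],[0,0,0,-0.14,-1],[0,0,0,0,-1]]'
python3 -c "from h import *;st()"
python3 -m crank '[[0,0,0,-0.07,-1],[0,0,0,-0.07,-1],[0,0,0,0,-1]]'
python3 -c "from h import *;st()"
```

```text
clock: 8.88
tcp_pos: [0.5428, -0.351, 0.0597]
orientation: [2.057, 2.37, 0.003]
contact_force: [1.2, 1.3, 15.4]
grip_width: 0.0349
gripper_force: 77.4
t8.88 tcp [ 0.5428 -0.351   0.0597] yawY 8.1 F [ 1.2  1.3 15.4] M [ 0.29 -0.    0.38] w 0.0349 g 77.4
clock: 9.3
tcp_pos: [0.5433, -0.3509, 0.0597]
orientation: [2.525, 1.864, 0.005]
contact_force: [2.5, 2.7, 16.6]
grip_width: 0.035
gripper_force: 77.5
t9.30 tcp [ 0.5433 -0.3509  0.0597] yawY -17.1 F [ 2.5  2.7 16.6] M [ 0.53 -0.15 -0.14] w 0.0350 g 77.5
clock: 9.55
tcp_pos: [0.5435, -0.351, 0.0597]
orientation: [2.621, 1.726, 0.005]
contact_force: [3.9, 1.6, 16.3]
grip_width: 0.0345
gripper_force: 77.4
t9.55 tcp [ 0.5435 -0.351   0.0597] yawY -23.3 F [ 3.9  1.6 16.3] M [ 0.41 -0.25 -0.02] w 0.0345 g 77.4
```

```bash
for i in 1 2 3; do python3 -m crank '[[0,0,0,-0.06,-1],[0,0,0,-0.06,-1],[0,0,0,0,-1]]' >/dev/null
python3 -c "from h import *;st()"; done
```

```text
t9.80 tcp [ 0.5435 -0.3511  0.0597] yawY -28.6 F [ 2.6  2.1 15.6] M [ 0.45 -0.36 -0.04] w 0.0348 g 77.4
t10.05 tcp [ 0.5437 -0.3511  0.0597] yawY -34.0 F [ 4.1  0.8 16.1] M [ 0.37 -0.4   0.25] w 0.0346 g 77.4
t10.30 tcp [ 0.5438 -0.3512  0.0597] yawY -39.2 F [ 3.9  1.  16.3] M [ 0.31 -0.41  1.02] w 0.0351 g 77.4
```

```bash
for i in 1 2; do python3 -m crank '[[0,0,0,-0.06,-1],[0,0,0,-0.06,-1],[0,0,0,0,-1]]' >/dev/null
python3 -c "from h import *;st()"; done
```

```text
t10.55 tcp [ 0.544  -0.351   0.0597] yawY -44.5 F [ 3.6  1.2 15.5] M [ 0.27 -0.63  1.77] w 0.0347 g 80.4
t10.80 tcp [ 0.5441 -0.3512  0.0599] yawY -49.8 F [ 3.1  1.8 17.5] M [ 0.05 -0.4   2.62] w 0.0346 g 83.6
```

```bash
python3 -m crank '[[0,0,0,0.11,-1],[0,0,0,0.11,-1],[0,0,0.01,0.11,-1],[0,0,0,0,-1]]'  >/dev/null;python3 -c "from h import *;st()"
python3 -m crank '[[0,0,0,0,0],[0,0,0,0,1],[0,0,0,0,1],[0,0,0,0,1],[0,0,0,0,1]]' > /dev/null
python3 -m crank '[[0,0,0.1,0,1],[0,0,0.15,0,1],[0,0,0.2,0,1],[0,0,0.2,0,1],[0,0,0.2,0,1],[0,0,0,0,1],[0,0,0,0,1]]'
python3 look.py w5;  python3 - <<'E'
import cv2
im=cv2.imread("pics/w5.png"); cv2.imwrite("pics/w5c.png",cv2.resize(im[60:380,120:520],None,fx=1.5,fy=1.5))
E
```

```text
t11.13 tcp [ 0.5438 -0.3507  0.06  ] yawY -35.0 F [ 7.4 -2.1 -0.4] M [-0.57 -1.67  0.51] w 0.0346 g 76.1
clock: 12.13
tcp_pos: [0.5415, -0.3518, 0.2318]
orientation: [2.788, 1.44, 0.005]
contact_force: [0.2, 0.2, -1.1]
grip_width: 0.0858
gripper_force: 0.0
t12.13 tcp [ 0.5415 -0.3518  0.2318] yawY -35.4 F [ 0.2  0.2 -1.1] M [ 0.   -0.03 -0.01] w 0.0858 g 0.0
cam [ 0.585 -0.289  0.375]
```

View pics/w5c.png

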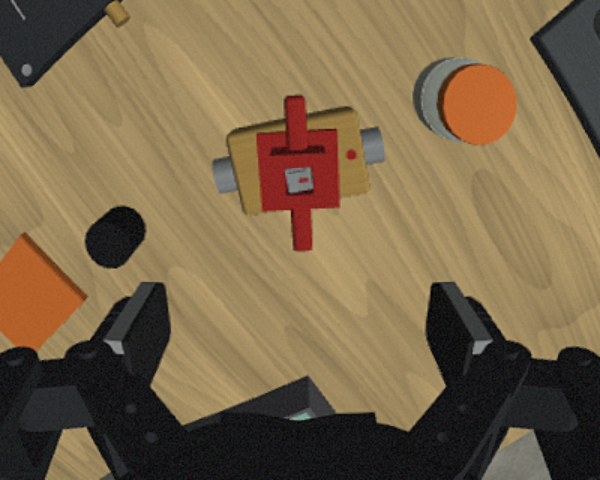

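```bash
python3 -m crank '[[-0.045,0.19,0.01,-0.12,1],[-0.045,0.19,0.01,-0.12,1],[-0.045,0.19,0.01,-0.12,1],[-0.045,0.19,0.01,-0.12,1],[-0.045,0.19,0.01,-0.12,1],[-0.045,0.19,0.01,-0.12,1],[-0.045,0.19,0.01,-0.12,1],[-0.045,0.19,0.01,-0.12,1]]' >/dev/null
python3 -m crank '[[-0.045,0.19,0.01,-0.12,1],[-0.045,0.19,0.01,-0.12,1],[0,0,0,0,1],[0,0,0,0,1]]'
python3 look.py w6
```

```text
clock: 13.18
tcp_pos: [0.4538, 0.016, 0.2475]
orientation: [3.14, 0.091, -0.004]
contact_force: [0.3, -0.6, -0.4]
grip_width: 0.0858
gripper_force: 0.0
t13.18 tcp [0.4538 0.016  0.2475] yawY -86.7 F [ 0.3 -0.6 -0.4] M [-0.05  0.05 -0.02] w 0.0858 g 0.0
cam [0.53  0.021 0.391]
```

View pics/w6.png

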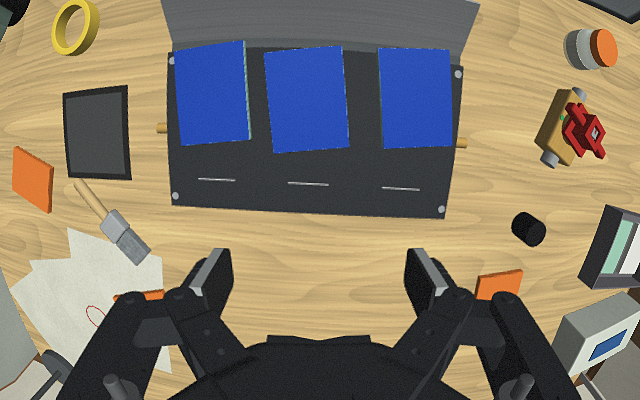

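Run:
```python
from h import *
im=cv2.imread("pics/w6.png"); c=np.load("pics/w6.npy",allow_pickle=True).item()
P=lambda q,z:plane("wrist",q,z,c)*1000
sc=P([(172,60.5),(458,73.5),(441.5,209.5),(175,196)],.02); print("screws",sc.round(1).tolist(),"mean",sc.mean(0))
fr=P([(171,205),(446,219)],.02); print("front",fr.round(1), np.degrees(np.arctan2(*(fr[1]-fr[0])[::-1])))
d=sc[1]-sc[0]; e=sc[2]-sc[3]; print("yaw",[np.degrees(np.arctan2(v[0],-v[1])) for v in(d,e)], [np.degrees(np.arctan2(v[1],v[0])) for v in (sc[0]-sc[3],sc[1]-sc[2])])
for k in blobs(mask(im,(105,150,60),(130,255,255)),1500):
    w=P(k.reshape(-1,2),.032).astype(np.float32); q=cv2.minAreaRect(w); print("plate",np.round(q[0],1),np.round(q[1],1),round(q[2],1)); print(np.round(cv2.boxPoints(q)).tolist())
```

```text
screws [[580.0, 208.1], [583.0, -151.6], [402.7, -153.3], [400.6, 207.3]] mean [491.56712704  27.6316276 ]
front [[ 387.2  214.9]
 [ 389.2 -163. ]] -89.68730202293848
yaw [np.float64(0.4861327624579506), np.float64(0.32454797334485025)] [np.float64(0.25569507918674717), np.float64(0.5177702249920559)]
plate [531.2  34.5] [120.   89.8] 8.3
[[465.0, 70.0], [478.0, -19.0], [597.0, -1.0], [584.0, 88.0]]
plate [544.2 -95.5] [119.3  89.8] 7.7
[[479.0, -59.0], [491.0, -148.0], [609.0, -132.0], [597.0, -43.0]]
plate [535.5 150.5] [119.4  89.3] 6.1
[[471.0, 189.0], [481.0, 100.0], [600.0, 112.0], [590.0, 201.0]]
```

```bash
python3 -m crank '[[-0.045,0.035,-0.1,-0.06,0.3],[-0.045,0.035,-0.15,0,0.3],[0,0,-0.17,0,0.3],[0,0,-0.17,0,0.3],[0,0,-0.17,0,0.3],[0,0,-0.15,0,0.3],[0,0,-0.1,0,0.3],[0,0,0,0,0.3]]' >/dev/null
python3 -c "from h import *;st()"
for i in 1 2 3; do python3 -m crank '[[0,0,-0.02,0,0.3],[0,0,0,0,0.3]]' >/dev/null; python3 -c "from h import *;st()"; done
```

```text
t13.90 tcp [0.4343 0.0244 0.0434] yawY -90.0 F [-1.  -0.1 -1. ] M [-0.    0.04  0.02] w 0.0557 g 0.0
t14.07 tcp [0.4374 0.0259 0.043 ] yawY -89.9 F [0.7 0.8 1.2] M [-0.02  0.01 -0.01] w 0.0556 g 0.0
t14.23 tcp [0.4377 0.0274 0.0392] yawY -89.8 F [ 0.2 -0.7 -0.4] M [-0.04 -0.02 -0.  ] w 0.0553 g 0.0
t14.40 tcp [0.4372 0.0278 0.0348] yawY -89.7 F [ 0.2 -0.4  0.6] M [ 0.01 -0.02 -0.01] w 0.0553 g 0.0
```

```bash
for i in 1 2 3 4; do python3 -m crank '[[0,0,-0.015,0,0.3],[0,0,0,0,0.3]]' >/dev/null; python3 -c "from h import *;st()"; done
```

```text
t14.57 tcp [0.437  0.0277 0.0315] yawY -89.7 F [ 0.7 -0.2  0.4] M [-0.06 -0.01  0.05] w 0.0555 g 0.0
t14.73 tcp [0.4369 0.0275 0.0284] yawY -89.8 F [0.  0.2 0.1] M [ 0.02 -0.02 -0.01] w 0.0555 g 0.0
t14.90 tcp [0.4368 0.0274 0.0253] yawY -89.8 F [ 0.1 -1.4  0.2] M [ 0.    0.   -0.02] w 0.0557 g 0.0
t15.07 tcp [0.4369 0.0274 0.0223] yawY -89.8 F [-0.2  0.5 -0.7] M [-0.01  0.04  0.05] w 0.0554 g 0.0
```

```bash
for i in 1 2; do python3 -m crank '[[0,0,-0.012,0,0.3],[0,0,0,0,0.3]]' >/dev/null; python3 -c "from h import *;st()"; done
```

```text
t15.23 tcp [0.4369 0.0274 0.02  ] yawY -89.8 F [-0.  -0.4 -0.2] M [ 0.01  0.01 -0.01] w 0.0556 g 0.0
t15.40 tcp [0.4369 0.0274 0.0176] yawY -89.8 F [-0.2  0.4  0.5] M [-0.05  0.   -0.  ] w 0.0556 g 0.0
```

```bash
python3 -m crank '[[0.04,0,0,0,0.3],[0.06,0,0,0,0.3],[0.06,0,0,0,0.3],[0.06,0,0,0,0.3],[0.06,0,0,0,0.3],[0.06,0,0,0,0.3],[0,0,0,0,0.3]]' >/dev/null
python3 -c "from h import *;st()"
python3 -m crank '[[0.06,0,0,0,0.3],[0.06,0,0,0,0.3],[0.06,0,0,0,0.3],[0,0,0,0,0.3]]' >/dev/null
python3 -c "from h import *;st()"
cat > both.py <<'E'
from h import *
import sys
n=sys.argv[1]
a=r.grab_frame("top")[100:235,180:480]; b=r.grab_frame("scene")[170:310,190:420]
a=cv2.resize(a,None,fx=2,fy=2,interpolation=cv2.INTER_CUBIC); b=cv2.resize(b,(600,365),interpolation=cv2.INTER_CUBIC)
cv2.imwrite(f"pics/{n}.png",cv2.resize(np.vstack([a,b]),(560,590)))
E
python3 both.py b1
```

```text
t15.98 tcp [0.5059 0.0274 0.0176] yawY -89.7 F [-0.8  0.3 -1.7] M [0.06 0.23 0.02] w 0.0555 g 0.6
t16.32 tcp [0.5432 0.0275 0.018 ] yawY -89.7 F [-0.1  1.2  0.3] M [ 0.    0.01 -0.04] w 0.0555 g 0.0
```

View pics/b1.png

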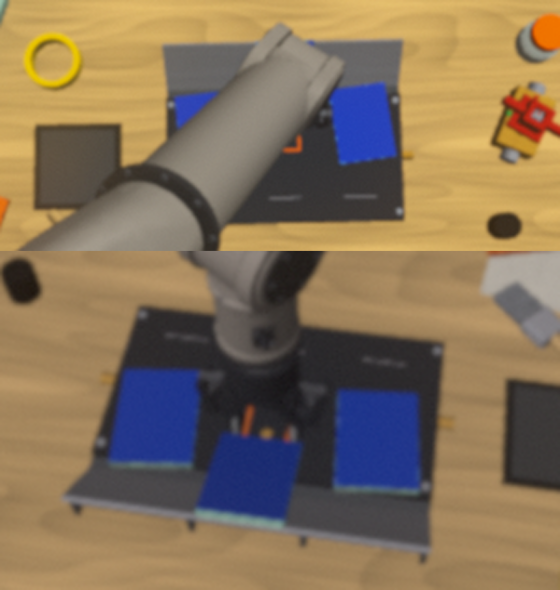

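```bash
python3 -m crank '[[0.06,0,0,0,0.3],[0.06,0,0,0,0.3],[0.03,0,0,0,0.3],[0,0,0,0,0.3]]' >/dev/null
python3 -c "from h import *;st()"
python3 -m crank '[[0.02,0,0,0,0.3],[0.02,0,0,0,0.3],[0,0,0,0,0.3]]' >/dev/null
python3 -c "from h import *;st()"
python3 -m crank '[[0.02,0,0,0,0.3],[0.02,0,0,0,0.3],[0,0,0,0,0.3]]' >/dev/null
python3 -c "from h import *;st()"
python3 both.py b2
```

```text
t16.75 tcp [0.5716 0.0274 0.0179] yawY -89.7 F [ 0.   0.5 -0.1] M [ 0.01 -0.03 -0.01] w 0.0555 g 0.0
t17.00 tcp [0.5797 0.0274 0.018 ] yawY -89.8 F [-0.  -0.1  1.3] M [ 0.01 -0.    0.01] w 0.0558 g 0.0
t17.25 tcp [0.5883 0.0275 0.0182] yawY -89.7 F [-0.3 -0.1  0. ] M [ 0.03 -0.01  0.  ] w 0.0553 g 0.0
```

View pics/b2.png

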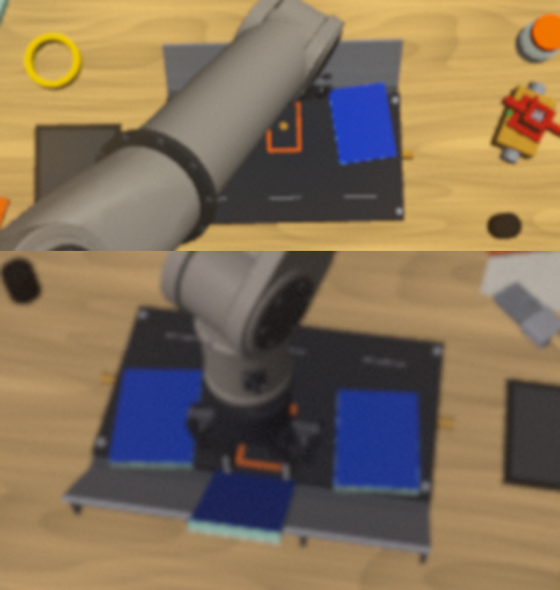

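```bash
python3 -m crank '[[-0.05,0,0.05,0,0.3],[-0.08,0,0.2,0,0.3],[-0.12,-0.12,0,0,0.3],[-0.12,-0.12,0,0,0.3],[-0.12,-0.12,0,0,0.3],[-0.12,-0.12,0,0,0.3],[-0.1,-0.12,0,0,0.3],[0,0,0,0,0.3]]' >/dev/null
python3 -m crank '[[0,0,0,0,0.3],[0,0,-0.1,0,0.3],[0,0,-0.1,0,0.3],[0,0,-0.05,0,0.3],[0,0,0,0,0.3]]' >/dev/null
python3 -c "from h import *;st()"
```

```text
t18.43 tcp [ 0.4459 -0.0915  0.0164] yawY -89.7 F [-0.7 -0.   0.1] M [0.01 0.01 0.02] w 0.0556 g 0.0
```

```bash
python3 -m crank '[[0.04,0,0.006,0,0.3],[0.06,0,0,0,0.3],[0.06,0,0,0,0.3],[0.06,0,0,0,0.3],[0.06,0,0,0,0.3],[0.06,0,0,0,0.3],[0.06,0,0,0,0.3],[0.06,0,0,0,0.3]]' >/dev/null
python3 -c "from h import *;st()"
python3 -m crank '[[0.06,0,0,0,0.3],[0.06,0,0,0,0.3],[0.04,0,0,0,0.3],[0.02,0,0,0,0.3],[0.02,0,0,0,0.3],[0.02,0,0,0,0.3],[0.02,0,0,0,0.3],[0,0,0,0,0.3]]' >/dev/null
python3 -c "from h import *;st()"
```

```text
t19.10 tcp [ 0.5365 -0.0913  0.0173] yawY -89.7 F [-2.8 -0.1 -1.7] M [ 0.02  0.65 -0.05] w 0.0554 g 1.4
t19.77 tcp [ 0.5869 -0.0926  0.0182] yawY -89.7 F [-0.6  0.1 -0.5] M [ 0.02 -0.   -0.04] w 0.0557 g 0.0
```

Now the left plate (tail corner x 0.471, y centre 0.1505).

```bash
python3 -m crank '[[-0.05,0,0.05,0,0.3],[-0.1,0,0.2,0,0.3],[-0.12,0.12,0,0,0.3],[-0.12,0.15,0,0,0.3],[-0.12,0.15,0,0,0.3],[-0.12,0.15,0,0,0.3],[-0.08,0.15,0,0,0.3],[0,0.15,0,0,0.3]]' >/dev/null
python3 -m crank '[[0,0.15,0,0,0.3],[0,0.15,0,0,0.3],[0,0,0,0,0.3],[0,0,-0.08,0,0.3],[0,0,-0.08,0,0.3],[0,0,-0.04,0,0.3],[0,0,0,0,0.3],[0,0,0,0,0.3]]' >/dev/null
python3 -c "from h import *;st()"
```

```text
t21.10 tcp [0.4447 0.1407 0.0254] yawY -89.8 F [-0.  -1.  -0.2] M [-0.03 -0.01 -0.01] w 0.0556 g 0.0
```

```bash
python3 -m crank '[[0,0.032,-0.02,0,0.3],[0,0,-0.018,0,0.3],[0.04,0,0,0,0.3],[0.06,0,0,0,0.3],[0.06,0,0,0,0.3],[0.06,0,0,0,0.3],[0.06,0,0,0,0.3],[0.06,0,0,0,0.3]]' >/dev/null
python3 -c "from h import *;st()"
python3 -m crank '[[0.06,0,0,0,0.3],[0.06,0,0,0,0.3],[0.06,0,0,0,0.3],[0.06,0,0,0,0.3],[0.04,0,0,0,0.3],[0.02,0,0,0,0.3],[0.02,0,0,0,0.3],[0.02,0,0,0,0.3]]' >/dev/null
python3 -c "from h import *;st()"
python3 -m crank '[[0.02,0,0,0,0.3],[0.01,0,0,0,0.3],[0,0,0,0,0.3]]' >/dev/null
python3 -c "from h import *;st()"
```

```text
t21.77 tcp [0.5094 0.1476 0.0167] yawY -89.7 F [-11.    1.3   7. ] M [0.02 2.07 0.02] w 0.0553 g 5.1
t22.43 tcp [0.581  0.1477 0.0173] yawY -89.8 F [ 0.1 -0.4  0.4] M [-0.04 -0.01  0.01] w 0.0556 g 0.0
t22.68 tcp [0.5879 0.1479 0.0178] yawY -89.8 F [-0.3 -1.1 -0. ] M [-0.    0.01 -0.04] w 0.0559 g 0.0
```

```bash
python3 -m crank '[[-0.05,0,0.1,0,0.3],[0,0,0.19,0,0.3],[0,0,0.19,0,0.3],[0,0,0.19,0.15,0.3],[0,-0.06,0.19,0.15,0.3],[0,-0.09,0.19,0.15,0.3],[0,-0.09,0.12,0.15,0.6],[0,-0.09,0,0.15,1]]' >/dev/null
python3 -m crank '[[0,-0.09,0,0.155,1],[0,-0.09,0,0.155,1],[0,-0.09,0,0.155,1],[0,-0.09,0,0.155,1],[0,-0.09,0,0.155,1],[0,-0.09,0,0.155,1],[0,-0.09,0,0.155,1],[0,0,0,0.155,1]]' >/dev/null
python3 -m crank '[[0,0,0,0.15,1],[0,0,0,0,1],[0,0,0,0,1]]' >/dev/null
python3 look.py w7
```

```text
t24.27 tcp [ 0.5769 -0.0442  0.2512] yawY 6.3 F [-0.2  0.7  0.5] M [ 0.02 -0.05  0.03] w 0.0853 g 0.0
cam [0.569 0.032 0.395]
```

View pics/w7.png

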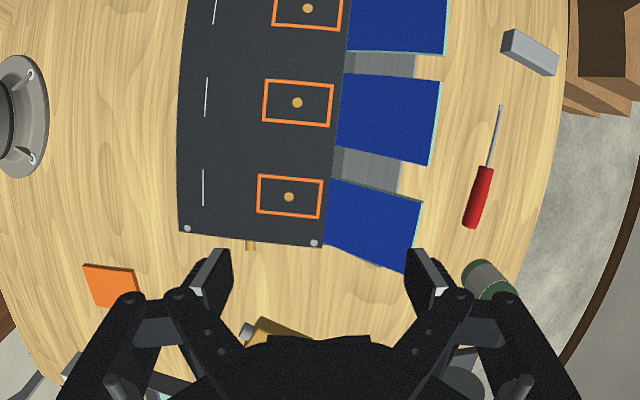

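Run:
```python
from h import *
im=cv2.imread("pics/w7.png"); c=np.load("pics/w7.npy",allow_pickle=True).item()
o=mask(im,(8,170,150),(20,255,255))
for k in blobs(o,300):
    if k[:,0,0].mean()<200: continue
    q=cv2.minAreaRect(plane("wrist",k.reshape(-1,2),.02,c).astype(np.float32)*1000); print("gasket",np.round(q[0],1),np.round(q[1],1),round(q[2],1))
for k in blobs(mask(im,(105,150,50),(130,255,255)),800):
    p=cv2.approxPolyDP(cv2.convexHull(k),5,True).reshape(-1,2)
    print("plate px",p.tolist())
    top=p[np.argsort(-p[:,0])[:2]]; bot=p[np.argsort(p[:,0])[:2]]
    print(" top@.097",np.round(plane("wrist",top,.097,c)*1000,1).tolist()," bot@.02",np.round(plane("wrist",bot,.018,c)*1000,1).tolist())
```

```text
gasket [543.1  28.2] [82.6 52.5] 0.5
gasket [543.9 -90.2] [83.1 52.6] 0.4
plate px [[344, 73], [439, 82], [426, 165], [336, 144]]
 top@.097 [[684.5, 69.2], [684.4, -16.4]]  bot@.02 [[595.8, -17.5], [595.1, 69.9]]
plate px [[331, 178], [420, 203], [404, 273], [323, 241]]
 top@.097 [[686.2, -57.3], [687.2, -142.9]]  bot@.02 [[594.9, -148.6], [594.8, -60.9]]
plate px [[446, 0], [442, 53], [346, 49], [352, 0]]
 top@.097 [[683.8, 158.0], [684.2, 99.4]]  bot@.02 [[594.1, 99.8], [594.6, 164.4]]
```

```bash
python3 -m crank '[[0.1,0.08,-0.05,-0.065,0.17],[0.1,0.08,-0.1,-0.065,0.17],[0.1,0.08,-0.1,0,0.17],[0.1,0.08,-0.1,0,0.17],[0.1,0.04,-0.05,0,0.17],[0,0,0,0,0.17],[0,0,0,0,0.17]]' >/dev/null
python3 -c "from h import *;st()"
```

```text
t24.90 tcp [0.6769 0.029  0.1698] yawY 0.7 F [ 0.  -0.7  0.2] M [-0.09 -0.01 -0.03] w 0.0498 g 0.0
```

```bash
python3 -m crank '[[0.015,0,-0.1,0,0.17],[0,0,-0.12,0,0.17],[0,0,-0.12,0,0.17],[0,0,-0.1,0,0.17],[0,0,-0.05,0,0.17],[0,0,-0.02,0,0.17],[0,0,0,0,0.17],[0,0,0,0,0.17]]' >/dev/null
python3 -c "from h import *;st()"
```

```text
t25.57 tcp [0.6807 0.0276 0.0706] yawY 0.6 F [-0.4 -0.2 -0.2] M [ 0.01 -0.03  0.03] w 0.0499 g 0.0
```

```bash
python3 -m crank '[[-0.045,0,0,0,0.17],[-0.034,0,0.033,0,0.17],[-0.034,0,0.033,0,0.17],[-0.039,0,0.025,0,0.17],[-0.039,0,0.025,0,0.17],[-0.038,0,0.02,0,0.17],[-0.038,0,0.02,0,0.17],[0,0,0,0,0.17]]' >/dev/null
python3 -c "from h import *;st()"
python3 -m crank '[[-0.035,0,0.01,0,0.17],[-0.035,0,0.01,0,0.17],[-0.035,0,0.007,0,0.17],[-0.03,0,0.007,0,0.17],[0,0,0,0,0.17]]' >/dev/null
python3 -c "from h import *;st()"
```

```text
t26.23 tcp [0.6242 0.028  0.1007] yawY 0.7 F [-0.3 -0.   0. ] M [-0.04 -0.04  0.02] w 0.0501 g 0.2
t26.65 tcp [0.5978 0.0279 0.1069] yawY 0.7 F [0.1 0.4 0.4] M [-0.01  0.05  0.02] w 0.0497 g 0.0
```

```bash
cat > chk.py <<'E'
from h import *
import sys
y=float(sys.argv[1])
im=r.grab_frame("scene"); 
b=mask(im,(105,140,40),(130,255,255)); b[:170]=0;b[310:]=0;b[:,:190]=0;b[:,420:]=0
for k in blobs(b,60): print("blue px",cv2.boundingRect(k),cv2.contourArea(k))
for n,X in (("up",(.610,y,.12)),("upR",(.610,y-.035,.12)),("upL",(.610,y+.035,.12)),("lean",(.668,y,.073)),("flat",(.545,y,.032)),("flatnear",(.497,y,.032)),("flatL",(.545,y+.04,.032)),("flatR",(.545,y-.04,.032))):
    q=proj("scene",X)[0].round().astype(int); print(n,q,im[q[1]-1:q[1]+2,q[0]-1:q[0]+2].mean((0,1)).round())
E
python3 chk.py .027
```

```text
blue px (218, 254, 44, 24) 652.0
blue px (320, 268, 35, 24) 625.5
up [292 249] [37. 36. 39.]
upR [278 247] [139. 148. 119.]
upL [306 251] [146. 156. 128.]
lean [288 280] [93. 89. 92.]
flat [298 244] [ 49.  81. 104.]
flatnear [302 228] [30. 30. 32.]
flatL [313 246] [42. 40. 42.]
flatR [284 242] [53. 51. 52.]
```

```bash
python3 -m crank '[[0.025,0,0,0,-0.05],[0.025,0,0.01,0,-0.3],[0,0,0,0,-0.3],[-0.03,0,0,0,-0.3],[-0.03,0,0,0,-0.3],[-0.03,0,0,0,-0.3],[-0.03,0,0,0,-0.3],[0,0,0,0,-0.3]]' >/dev/null
python3 -c "from h import *;st()"
python3 -m crank '[[-0.03,0,0,0,-0.3],[-0.03,0,0,0,-0.3],[0,0,0,0,-0.3],[0,0,0,0,-0.3]]' >/dev/null
python3 -c "from h import *;st()"; python3 chk.py .027
```

```text
t27.37 tcp [0.5837 0.0279 0.1089] yawY 0.7 F [ 0.5  0.5 -0.4] M [-0.05 -0.02  0.02] w 0.0298 g 0.0
t27.70 tcp [0.573  0.0281 0.1091] yawY 0.7 F [-0.6  0.7  0.4] M [-0.02  0.02 -0.01] w 0.0299 g 0.2
blue px (218, 254, 44, 24) 643.0
blue px (320, 268, 35, 24) 618.5
up [292 249] [177. 181. 185.]
upR [278 247] [162. 165. 169.]
upL [306 251] [177. 181. 185.]
lean [288 280] [93. 90. 93.]
flat [298 244] [125. 126. 129.]
flatnear [302 228] [44. 42. 44.]
flatL [313 246] [88. 89. 90.]
flatR [284 242] [113. 115. 118.]
```

```bash
python3 -m crank '[[0.008,0,-0.01,0,-0.1],[0.008,0,-0.015,0,0.2],[0.008,0,-0.02,0,0.5],[0.008,0,-0.02,0,0.8],[0.008,0,-0.02,0,1],[0,0,0,0,1]]' >/dev/null
python3 -c "from h import *;st()"
python3 -m crank '[[-0.038,0,-0.03,0,1],[-0.038,0,-0.03,0,1],[-0.038,0,-0.03,0,1],[-0.03,0,-0.035,0,1],[-0.03,0,-0.035,0,1],[-0.03,0,-0.035,0,1],[0,0,0,0,1]]' >/dev/null
python3 -c "from h import *;st()"
python3 -m crank '[[-0.02,0,-0.04,0,1],[-0.02,0,-0.04,0,1],[-0.025,0,-0.04,0,1],[-0.04,0,0,0,1],[-0.04,0,0,0,1],[0,0,0,0,1]]' >/dev/null
python3 -c "from h import *;st()"; python3 chk.py .027
```

```text
t28.25 tcp [0.5813 0.028  0.0909] yawY 0.7 F [-0.2 -0.3  0.1] M [-0.01  0.03 -0.07] w 0.0855 g 0.2
t28.83 tcp [0.5382 0.028  0.0515] yawY 0.7 F [-1.5  0.4  0.6] M [ 0.01  0.06 -0.04] w 0.0856 g 0.0
t29.33 tcp [0.5094 0.0277 0.0288] yawY 0.7 F [-1.4  0.1  0.3] M [-0.03 -0.01  0.01] w 0.0856 g 0.0
blue px (218, 254, 44, 24) 645.5
blue px (320, 268, 35, 24) 613.0
up [292 249] [183. 187. 192.]
upR [278 247] [58. 58. 60.]
upL [306 251] [183. 187. 191.]
lean [288 280] [92. 90. 92.]
flat [298 244] [49. 48. 49.]
flatnear [302 228] [67. 67. 69.]
flatL [313 246] [166. 170. 173.]
flatR [284 242] [180. 185. 189.]
```

```bash
python3 -m crank '[[0,0,0.15,0,1],[0,0,0.2,0,1],[0.03,-0.04,0.2,0,1],[0.05,-0.07,0.2,0,1],[0.05,-0.07,0.2,0,1],[0.05,-0.07,0.15,0,1],[0,0,0,0,1],[0,0,0,0,1]]' >/dev/null
cat > mp.py <<'E'
from h import *
from look import look
import sys
im,c=look(sys.argv[1])
g=cv2.cvtColor(im,cv2.COLOR_BGR2HSV)
m=cv2.inRange(g,(0,0,130),(180,45,255)); m[270:]=0
for k in blobs(m,800):
    w=plane("wrist",k.reshape(-1,2),.032,c).astype(np.float32)*1000; q=cv2.minAreaRect(w)
    if 60<q[1][0]<140 and 60<q[1][1]<140: print("white plate",np.round(q[0],1),np.round(q[1],1),round(q[2],1),[int(v) for v in cv2.boundingRect(k)],np.round(cv2.boxPoints(q)).tolist())
for k in blobs(mask(im,(105,150,50),(130,255,255)),500):
    p=cv2.approxPolyDP(cv2.convexHull(k),5,True).reshape(-1,2)
    top=p[np.argsort(-p[:,0])[:2]]; bot=p[np.argsort(p[:,0])[:2]]
    print("lean px",p.tolist()," top",np.round(plane("wrist",top,.097,c)*1000).tolist()," bot",np.round(plane("wrist",bot,.018,c)*1000).tolist())
E
python3 mp.py w8
```

```text
t30.05 tcp [ 0.5486 -0.0218  0.2479] yawY 0.6 F [-0.  -0.6 -0.1] M [ 0.01 -0.01  0.03] w 0.0852 g 0.0
white plate [553.6  25.6] [120.7  90.2] 0.2 [270, 88, 105, 78] [[493.0, 71.0], [493.0, -20.0], [614.0, -19.0], [614.0, 71.0]]
lean px [[454, 1], [455, 65], [358, 65], [357, 0]]  top [[684.0, 99.0], [684.0, 168.0]]  bot [[594.0, 183.0], [595.0, 100.0]]
lean px [[353, 195], [445, 214], [437, 260], [403, 273], [351, 257]]  top [[687.0, -57.0], [686.0, -114.0]]  bot [[596.0, -150.0], [594.0, -61.0]]
```

```bash
python3 -m crank '[[0.135,-0.08,-0.08,0,0.17],[0.135,-0.08,-0.08,0,0.17],[0.135,-0.08,-0.08,0,0.17],[0.135,-0.08,-0.08,0,0.17],[0.125,-0.07,-0.07,0,0.17],[0,0,0,0,0.17],[0,0,0,0,0.17]]' >/dev/null
python3 -c "from h import *;st()"
```

```text
t30.68 tcp [ 0.6786 -0.0991  0.1641] yawY 0.6 F [-0.8 -0.4  0.3] M [ 0.03 -0.05 -0.  ] w 0.0496 g 0.0
```

```bash
python3 -m crank '[[0.018,0,-0.1,0,0.17],[0,0,-0.1,0,0.17],[0,0,-0.1,0,0.17],[0,0,-0.1,0,0.17],[0,0,-0.05,0,0.17],[0,0,-0.02,0,0.17],[0,0,0,0,0.17],[0,0,0,0,0.17]]' >/dev/null
python3 -c "from h import *;st()"
python3 -m crank '[[-0.05,0,0,0,0.17],[-0.034,0,0.033,0,0.17],[-0.034,0,0.033,0,0.17],[-0.039,0,0.025,0,0.17],[-0.039,0,0.025,0,0.17],[-0.038,0,0.02,0,0.17],[-0.038,0,0.02,0,0.17],[0,0,0,0,0.17]]' >/dev/null
python3 -c "from h import *;st()"
python3 -m crank '[[-0.035,0,0.01,0,0.17],[-0.035,0,0.01,0,0.17],[-0.035,0,0.007,0,0.17],[-0.03,0,0.007,0,0.17],[0,0,0,0,0.17]]' >/dev/null
python3 -c "from h import *;st()"; python3 chk.py -.1025
```

```text
t31.35 tcp [ 0.6838 -0.0986  0.0746] yawY 0.7 F [-0.6 -0.5  0.4] M [-0.01  0.04 -0.02] w 0.0499 g 0.0
t32.02 tcp [ 0.6274 -0.0993  0.106 ] yawY 0.6 F [0.8 0.6 1.4] M [-0.03 -0.27  0.03] w 0.0498 g 0.6
t32.43 tcp [ 0.6001 -0.099   0.1114] yawY 0.6 F [-0.9  0.4  0.1] M [-0.02 -0.08 -0.06] w 0.0502 g 0.1
blue px (320, 268, 35, 24) 605.0
up [239 242] [42. 43. 43.]
upR [225 240] [73. 70. 72.]
upL [253 244] [150. 162. 135.]
lean [236 272] [87. 84. 87.]
flat [251 237] [44. 48. 65.]
flatnear [256 222] [43. 43. 45.]
flatL [266 239] [ 42.  69. 126.]
flatR [237 235] [38. 38. 41.]
```

Run:
```python
from h import *
a=r.grab_frame("scene")[195:295,200:380]; b=r.grab_frame("wrist")
cv2.imwrite("pics/c1.png",np.vstack([cv2.resize(a,(540,300),interpolation=cv2.INTER_CUBIC),cv2.resize(b,(480,300))[:, :480] if 0 else cv2.copyMakeBorder(cv2.resize(b,(464,290)),0,0,38,38,0)]))
```

```text
(no output)
```

View pics/c1.png

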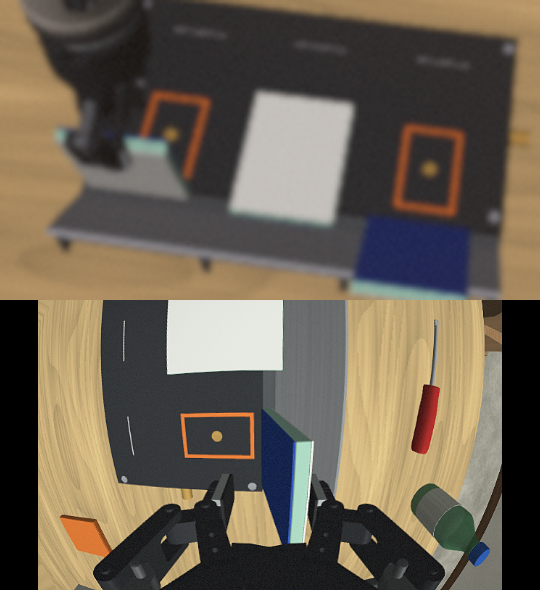

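```bash
python3 -m crank '[[0,0,0,0,-0.3],[0,0,0,0,-0.6],[0,0,0,0,-1],[0,0,0,0,-1],[0,0,0,0,-1]]' 20 >/dev/null
python3 -c "from h import *;st()"
python3 -m crank '[[0,0.02,0.005,0,-1],[0,0.02,0,0,-1],[0,0.02,0,0,-1],[0,0,0,0,-1]]' 20 >/dev/null
python3 -c "from h import *;st()"
```

```text
t33.00 tcp [ 0.6014 -0.0988  0.1116] yawY 0.7 F [-3.5  1.   4. ] M [ 0.09  0.92 -0.04] w 0.0120 g 19.6
t33.33 tcp [ 0.6021 -0.0849  0.1121] yawY 0.8 F [-0.2 -0.  -3.5] M [ 0.1  -0.04  0.01] w 0.0123 g 19.6
```

```bash
python3 -m crank '[[0,0,-0.01,0,-0.3],[0,0,-0.008,0,-0.3],[0,0,0,0,-0.3],[-0.03,0,0,0,-0.3],[-0.03,0,0,0,-0.3],[-0.03,0,0,0,-0.3],[-0.03,0,0,0,-0.3],[-0.03,0,0,0,-0.3]]' 20 >/dev/null
python3 -m crank '[[0,0,0,0,-0.3],[0,0,0,0,-0.3]]' >/dev/null
python3 -c "from h import *;st()"; python3 chk.py -.09
```

```text
t34.17 tcp [ 0.5715 -0.0868  0.1091] yawY 0.7 F [0.  0.4 0.8] M [-0.06  0.12 -0.01] w 0.0298 g 0.3
blue px (320, 268, 35, 24) 604.0
up [244 242] [179. 184. 188.]
upR [230 240] [ 91. 124. 150.]
upL [258 244] [181. 184. 189.]
lean [241 273] [90. 89. 91.]
flat [256 238] [180. 184. 188.]
flatnear [260 223] [52. 50. 49.]
flatL [270 240] [48. 47. 48.]
flatR [241 236] [91. 93. 97.]
```

```bash
python3 -m crank '[[0.009,0,-0.01,0,-0.1],[0.009,0,-0.015,0,0.2],[0.009,0,-0.02,0,0.5],[0.009,0,-0.02,0,0.8],[0.01,0,-0.02,0,1],[0,0,0,0,1]]' >/dev/null
python3 -c "from h import *;st()"
python3 -m crank '[[-0.038,0,-0.03,0,1],[-0.038,0,-0.03,0,1],[-0.038,0,-0.03,0,1],[-0.03,0,-0.035,0,1],[-0.03,0,-0.035,0,1],[-0.03,0,-0.035,0,1],[0,0,0,0,1]]' >/dev/null
python3 -c "from h import *;st()"
python3 -m crank '[[-0.02,0,-0.04,0,1],[-0.02,0,-0.04,0,1],[-0.025,0,-0.04,0,1],[-0.04,0,0,0,1],[-0.04,0,0,0,1],[0,0,0,0,1]]' >/dev/null
python3 -c "from h import *;st()"
python3 -m crank '[[0,0,0.15,0,1],[0,0,0.2,0,1],[0.03,-0.04,0.2,0,1],[0.05,-0.03,0.2,0,1],[0.05,-0.03,0.2,0,1],[0.05,0,0.15,0,1],[0,0,0,0,1],[0,0,0,0,1]]' >/dev/null
python3 mp.py w9
```

```text
t34.72 tcp [ 0.5811 -0.0866  0.0909] yawY 0.7 F [-1.1 -0.6 -0.1] M [ 0.02  0.1  -0.06] w 0.0856 g 0.2
t35.30 tcp [ 0.538  -0.0867  0.0515] yawY 0.7 F [-0.3 -0.4 -1. ] M [-0.01  0.03 -0.01] w 0.0853 g 0.0
t35.80 tcp [ 0.509  -0.0871  0.0288] yawY 0.6 F [-0.1  0.2 -0.5] M [-0.02  0.07 -0.02] w 0.0853 g 0.0
t36.47 tcp [ 0.5489 -0.107   0.251 ] yawY 0.7 F [-0.6 -0.2  0.2] M [-0.    0.03 -0.03] w 0.0853 g 0.0
white plate [553.5  25.5] [120.3  90.1] 0.4 [271, 18, 105, 76] [[493.0, 70.0], [494.0, -20.0], [614.0, -19.0], [613.0, 71.0]]
white plate [554.2 -90.8] [120.1  89.8] 0.5 [271, 115, 103, 75] [[494.0, -46.0], [495.0, -136.0], [615.0, -135.0], [614.0, -45.0]]
```

```bash
python3 -m crank '[[0.05,0.14,-0.02,0,0.17],[0.08,0.16,-0.05,0,0.17],[0.08,0.16,-0.05,0,0.17],[0.08,0.16,-0.05,0,0.17],[0.09,0.16,-0.05,0,0.17],[0.09,0.16,-0.06,0,0.17],[0.09,0.16,-0.06,0,0.17],[0.1,0.16,-0.06,0,0.17]]' >/dev/null
python3 -m crank '[[0,0,0,0,0.17],[0,0,0,0,0.17]]' >/dev/null
python3 -c "from h import *;st()"
```

```text
t37.35 tcp [0.6777 0.1479 0.165 ] yawY 0.9 F [-0.6 -0.5  0.4] M [-0.08  0.04  0.05] w 0.0495 g 0.0
```

```bash
python3 -m crank '[[0.012,-0.015,-0.1,0,0.17],[0,0,-0.1,0,0.17],[0,0,-0.1,0,0.17],[0,0,-0.1,0,0.17],[0,0,-0.05,0,0.17],[0,0,-0.02,0,0.17],[0,0,0,0,0.17],[0,0,0,0,0.17]]' >/dev/null
python3 -c "from h import *;st()"
python3 -m crank '[[-0.042,0,-0.01,0,0.17],[-0.034,0,0.033,0,0.17],[-0.034,0,0.033,0,0.17],[-0.039,0,0.025,0,0.17],[-0.039,0,0.025,0,0.17],[-0.038,0,0.02,0,0.17],[-0.038,0,0.02,0,0.17],[0,0,0,0,0.17]]' >/dev/null
python3 -c "from h import *;st()"
python3 -m crank '[[-0.035,0,0.01,0,0.17],[-0.035,0,0.01,0,0.17],[-0.035,0,0.007,0,0.17],[-0.03,0,0.007,0,0.17],[0,0,0,0,0.17]]' >/dev/null
python3 -c "from h import *;st()"; python3 chk.py .144
```

```text
t38.02 tcp [0.6822 0.1414 0.0759] yawY 0.6 F [ 0.4 -0.1 -0.1] M [ 0.02  0.04 -0.03] w 0.0498 g 0.0
t38.68 tcp [0.6271 0.1425 0.1049] yawY 0.7 F [0.4 0.8 0.7] M [-0.09 -0.15 -0.01] w 0.0496 g 0.3
t39.10 tcp [0.6002 0.1422 0.1108] yawY 0.7 F [ 0.2 -0.5 -0.1] M [-0.   -0.04  0.02] w 0.0499 g 0.0
up [341 256] [71. 69. 71.]
upR [326 254] [124. 125. 100.]
upL [356 258] [122. 123.  98.]
lean [337 287] [88. 86. 89.]
flat [342 249] [68. 66. 67.]
flatnear [344 234] [33. 34. 36.]
flatL [357 252] [42. 42. 43.]
flatR [327 247] [43. 42. 43.]
```

Upright. Narrow the gap, tip it over and lower it as before.

```bash
python3 -m crank '[[0.02,0,0,0,-0.05],[0.02,0,-0.005,0,-0.3],[0,0,-0.005,0,-0.3],[-0.03,0,0,0,-0.3],[-0.03,0,0,0,-0.3],[-0.03,0,0,0,-0.3],[-0.03,0,0,0,-0.3],[-0.03,0,0,0,-0.3]]' >/dev/null
python3 -m crank '[[-0.03,0,0,0,-0.3],[0,0,0,0,-0.3],[0,0,0,0,-0.3]]' >/dev/null
python3 -c "from h import *;st()"; python3 chk.py .144
```

```text
t40.07 tcp [0.5735 0.1424 0.1091] yawY 0.7 F [-2.1  1.   0.6] M [0.01 0.21 0.02] w 0.0299 g 0.4
up [341 256] [169. 173. 177.]
upR [326 254] [170. 173. 177.]
upL [356 258] [167. 171. 175.]
lean [337 287] [89. 86. 89.]
flat [342 249] [63. 61. 63.]
flatnear [344 234] [64. 62. 64.]
flatL [357 252] [167. 171. 175.]
flatR [327 247] [170. 173. 177.]
```

```bash
python3 -m crank '[[0.008,0,-0.01,0,-0.1],[0.008,0,-0.015,0,0.2],[0.008,0,-0.02,0,0.5],[0.008,0,-0.02,0,0.8],[0.008,0,-0.02,0,1],[0,0,0,0,1]]' >/dev/null
python3 -c "from h import *;st()"
python3 -m crank '[[-0.038,0,-0.03,0,1],[-0.038,0,-0.03,0,1],[-0.038,0,-0.03,0,1],[-0.03,0,-0.035,0,1],[-0.03,0,-0.035,0,1],[-0.03,0,-0.035,0,1],[0,0,0,0,1]]' >/dev/null
python3 -m crank '[[-0.02,0,-0.04,0,1],[-0.02,0,-0.04,0,1],[-0.025,0,-0.04,0,1],[-0.04,0,0,0,1],[-0.04,0,0,0,1],[0,0,0,0,1]]' >/dev/null
python3 -c "from h import *;st()"
python3 -m crank '[[0,0,0.15,0,1],[0,0,0.2,0,1],[0.03,-0.08,0.2,0,1],[0.05,-0.15,0.2,0,1],[0.05,-0.15,0.2,0,1],[0.05,-0.12,0.15,0,1],[0,0,0,0,1],[0,0,0,0,1]]' >/dev/null
python3 mp.py w10
python3 - <<'E'
from h import *
im=r.grab_frame("top"); q=proj("top",[(.5425,-.352,.08),(.476,.338,.02)]).astype(int); print(q)
for k in blobs(red(im),40): print(cv2.boundingRect(k))
E
```

```text
t40.62 tcp [0.5818 0.1419 0.0909] yawY 0.7 F [-0.8  0.7 -0.6] M [ 0.01  0.13 -0.01] w 0.0852 g 0.2
t41.70 tcp [0.51   0.142  0.0287] yawY 0.7 F [-0.8  0.4 -0.2] M [0.03 0.08 0.06] w 0.0855 g 0.0
t42.37 tcp [0.5459 0.0522 0.235 ] yawY 0.5 F [-0.7 -0.1 -1.2] M [-0.02  0.08 -0.01] w 0.0853 g 0.0
white plate [553.2 143.1] [120.2  90. ] 0.4 [271, 49, 109, 81] [[493.0, 188.0], [493.0, 98.0], [614.0, 99.0], [613.0, 189.0]]
white plate [553.7  26. ] [120.5  89.4] 0.4 [272, 153, 105, 74] [[493.0, 70.0], [494.0, -19.0], [614.0, -18.0], [614.0, 71.0]]
white plate [ 95.7 312.5] [ 71.2 122.9] 81.4 [13, 0, 38, 40] [[30.0, 286.0], [151.0, 268.0], [162.0, 339.0], [40.0, 357.0]]
[[467 161]
 [226 191]]
(450, 152, 33, 24)
(356, 78, 19, 8)
```

```bash
python3 -m crank '[[0,-0.17,0,-0.08,1],[0,-0.185,0,-0.08,1],[0,-0.185,0,-0.08,1],[0,-0.185,0,-0.08,1],[0,-0.185,0,-0.08,1],[0,-0.185,0,-0.08,1],[0,-0.185,0,-0.08,1],[0,-0.185,0,-0.08,1]]' 90 >/dev/null
python3 -m crank '[[0,-0.185,0,-0.08,1],[0,-0.185,0,-0.08,1],[0,-0.185,0,0,1],[0,0,0,0,1],[0,0,0,0,1]]' >/dev/null
cat > hm.py <<'E'
from h import *
from look import look
import sys
im,c=look(sys.argv[1]); zu=float(sys.argv[2])
k=[k for k in blobs(red(im),200) if 200<k[:,0,0].mean()<440][0]
p=k.reshape(-1,2); print(cv2.boundingRect(k))
pts=[]
for y in list(range(p[:,1].min()+4,p[:,1].min()+16))+list(range(p[:,1].max()-15,p[:,1].max()-3)):
    xs=p[p[:,1]==y,0]
    if len(xs): pts.append([(xs.min()+xs.max())/2,y])
w=plane("wrist",np.array(pts),zu+.026,c); d=np.linalg.svd(w-w.mean(0))[2][0]; print("wing yaw",np.degrees(np.arctan2(d[1],d[0]))," mid",w[0],w[-1])
m=np.zeros(im.shape[:2],np.uint8); cv2.drawContours(m,[k],-1,255,-1); hole=m&~red(im)
for b in blobs(hole,30):
  M=cv2.moments(b); q=[M["m10"]/M["m00"],M["m01"]/M["m00"]]; print("hole",np.round(q,1),cv2.contourArea(b),plane("wrist",q,zu+.036,c))
E
python3 hm.py w11 .05
```

```text
t43.55 tcp [ 0.5429 -0.3516  0.2308] yawY -35.5 F [ 0.7  0.3 -1.1] M [ 0.06 -0.05  0.  ] w 0.0856 g 0.0
(291, 124, 56, 104)
wing yaw -122.12963743446517  mid [ 0.56973301 -0.30912539] [ 0.51746721 -0.39202587]
hole [319.3 180.4] 284.5 [[ 0.54364765 -0.35128541]]
```

```bash
python3 -m crank '[[0.003,0.002,-0.1,0.075,1],[0,0,-0.15,0,1],[0,0,-0.15,0,1],[0,0,-0.15,0,1],[0,0,-0.14,0,1],[0,0,-0.09,0,1],[0,0,-0.05,0,1],[0,0,-0.02,0,1]]' 90 >/dev/null
python3 -m crank '[[0,0,0,0,1],[0,0,0,0,1]]' 90 >/dev/null
python3 -c "from h import *;st()"
python3 -m crank '[[0,0,0,0,-1],[0,0,0,0,-1],[0,0,0,0,-1],[0,0,0,0,-1],[0,0,0,0,-1],[0,0,0,0,-1]]' 90 >/dev/null
python3 -c "from h import *;st()"
```

```text
t44.43 tcp [ 0.5458 -0.3494  0.0636] yawY -31.9 F [-1.2 -0.4  0.2] M [-0.02  0.02 -0.03] w 0.0856 g 0.0
t44.93 tcp [ 0.5448 -0.3497  0.0636] yawY -31.9 F [-2.1  2.   7.5] M [0.6  0.6  0.06] w 0.0340 g 91.2
```

```bash
python3 -m crank '[[-0.008,-0.006,0,0.14,-1],[0,0,0,0.14,-1],[0,0,0,0.14,-1],[0,0,0,0.14,-1],[0,0,0,0.14,-1],[0,0,0,0.14,-1],[0,0,0,0.14,-1],[0,0,0,0.14,-1]]' >/dev/null
python3 -c "from h import *;st()"
python3 -m crank '[[0,0,0,0.14,-1],[0,0,0,0.14,-1],[0,0,0,0.14,-1],[0,0,0,0.14,-1],[0,0,0,0.14,-1],[0,0,0,0.14,-1],[0,0,0,0,-1]]' >/dev/null
python3 -c "from h import *;st()"
python3 -m crank '[[0,0,0,0.08,-1],[0,0,0,0.08,-1],[0,0,0,0,-1]]' >/dev/null
python3 -c "from h import *;st()"
python3 -m crank '[[0,0,0,0.08,-1],[0,0,0,0.08,-1],[0,0,0,0,-1]]' >/dev/null
python3 -c "from h import *;st()"
```

```text
t45.60 tcp [ 0.5422 -0.3494  0.0636] yawY 18.7 F [-6.7  7.1 12.1] M [ 1.38  1.44 -0.37] w 0.0344 g 91.6
t46.18 tcp [ 0.5407 -0.3506  0.0637] yawY 56.5 F [-9.2  5.9 13. ] M [0.87 1.78 0.08] w 0.0345 g 91.7
t46.43 tcp [ 0.5405 -0.3509  0.0637] yawY 63.5 F [-9.3  4.6 12.6] M [0.87 1.85 0.07] w 0.0341 g 91.8
t46.68 tcp [ 0.5403 -0.3512  0.0636] yawY 70.7 F [-9.1  3.4 12.9] M [0.68 1.93 0.02] w 0.0344 g 91.7
```

```bash
for i in 1 2 3 4; do python3 -m crank '[[0,0,0,0.06,-1],[0,0,0,0.06,-1],[0,0,0,0,-1]]' >/dev/null
python3 -c "from h import *;st()"; done
```

```text
t46.93 tcp [ 0.5402 -0.3515  0.0636] yawY 76.0 F [-9.3  3.7 13.1] M [ 0.63  1.91 -0.21] w 0.0343 g 91.7
t47.18 tcp [ 0.5401 -0.3518  0.0636] yawY 81.2 F [-9.4  3.9 12.1] M [ 0.56  1.86 -1.09] w 0.0346 g 91.8
t47.43 tcp [ 0.5401 -0.352   0.0636] yawY 86.5 F [-8.4  3.1 12.5] M [ 0.53  1.8  -1.64] w 0.0341 g 92.0
t47.68 tcp [ 0.5408 -0.3522  0.064 ] yawY 91.8 F [-7.3  2.5 12.7] M [ 0.53  1.58 -2.2 ] w 0.0343 g 99.6
```

```bash
python3 -m crank '[[0,0,0,-0.125,-1],[-0.004,0,0,-0.125,-1],[-0.004,0.002,0,-0.11,-1],[0,0,0,0,-1]]' >/dev/null
python3 -c "from h import *;st()"
python3 -m crank '[[0,0,0.02,0,-1],[0,0,0.03,0,-1],[0,0,0,0,-1]]' >/dev/null
python3 -c "from h import *;st()"
```

```text
t48.02 tcp [ 0.5409 -0.3515  0.0637] yawY 75.7 F [-4.6  0.2  8.2] M [ 0.06  0.79 -0.1 ] w 0.0344 g 92.6
t48.27 tcp [ 0.541  -0.3514  0.0734] yawY 76.0 F [-3.3 -2.2  1.6] M [-0.49  0.7  -0.04] w 0.0343 g 91.8
```

```bash
python3 -m crank '[[0,0,0.04,0,-1],[0,0,0.05,0,-1],[0,0,0.06,0,-1],[0,0,0.1,0,-1],[0,0,0.15,0,-1],[0,0,0.15,0,-1],[0,0,0.15,0,-1],[0,0,0,0,-1]]' >/dev/null
python3 -m crank '[[-0.05,-0.1,0,-0.15,-1],[-0.05,-0.1,0,-0.15,-1],[-0.05,-0.1,0,-0.15,-1],[0,-0.1,0,-0.15,-1],[0,0,0,-0.15,-1],[0,0,0,-0.15,-1],[0,0,0,-0.15,-1],[0,0,0,-0.15,-1]]' >/dev/null
python3 -m crank '[[0,0,0,0,-1],[0,0,0,0,-1]]' >/dev/null
python3 look.py w12
python3 - <<'E'
from h import *
im=cv2.imread("pics/w12.png"); c=np.load("pics/w12.npy",allow_pickle=True).item()
q=proj("wrist",(.5425,-.352,.08),c)[0]; print(q)
x,y=q.round().astype(int); print(blobs(red(im),300) and [cv2.boundingRect(k) for k in blobs(red(im),300)])
a=cv2.resize(im,(512,320)); x0,y0=max(x-45,0),max(y-45,0)
b=cv2.resize(im[y0:y0+90,x0:x0+90],(270,270),interpolation=cv2.INTER_CUBIC)
cv2.imwrite("pics/last.png",np.vstack([a,cv2.copyMakeBorder(b,0,0,121,121,0)] if 0 else [a,cv2.copyMakeBorder(b,0,0,121,121,cv2.BORDER_CONSTANT)]))
E
```

```text
t49.77 tcp [ 0.5126 -0.4295  0.2133] yawY 22.3 F [ 0.5 -0.3 -1. ] M [-0.01 -0.02 -0.01] w 0.0344 g 91.2
cam [ 0.484 -0.359  0.357]
[381.69276814 120.35043688]
[(265, 155, 109, 185), (582, 6, 24, 51)]
```

View pics/last.png

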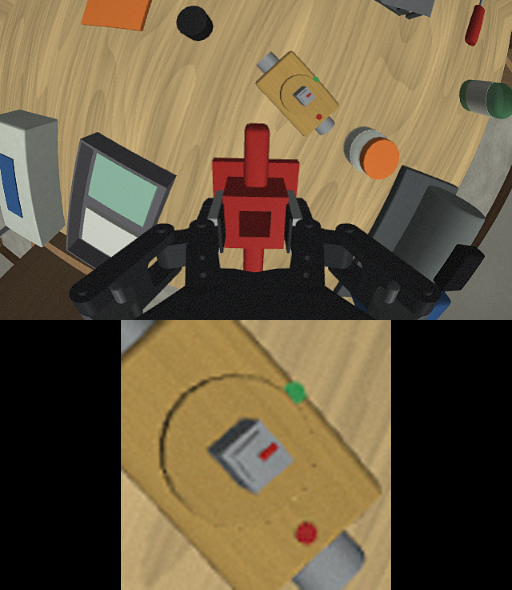

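Run:
```python
from h import *
for f,(cx,cy) in (("w3",(350,116)),("w12",(384,120))):
    im=cv2.imread(f"pics/{f}.png"); c=np.load(f"pics/{f}.npy",allow_pickle=True).item()
    h=cv2.cvtColor(im,cv2.COLOR_BGR2HSV)
    for lo in (90,110,125):
        m=cv2.inRange(h,(0,0,lo),(180,75,255))|red(im); s=np.zeros_like(m); s[cy-20:cy+20,cx-20:cx+20]=255; m&=s
        k=cv2.convexHull(max(blobs(m,20),key=cv2.contourArea))
        w=plane("wrist",k.reshape(-1,2),.082,c).astype(np.float32)*1000; q=cv2.minAreaRect(w); print(f,lo,"spindle",np.round(q[0],1),np.round(q[1],1),round(q[2],1))
    s=np.zeros_like(m); s[cy-20:cy+20,cx-20:cx+20]=255
    ys,xs=np.nonzero(mask(im,(0,120,80),(8,255,255))&s); 
    if len(xs): 
        w=plane("wrist",np.c_[xs,ys],.084,c); d=np.linalg.svd(w-w.mean(0))[2][0]; print(" pointer",w.mean(0),np.degrees(np.arctan2(d[1],d[0])),len(xs))
    for n,mm in (("green",mask(im,(45,90,60),(80,255,255))),):
        s=np.zeros_like(m); s[cy-50:cy+50,cx-50:cx+50]=255
        for b in blobs(mm&s,3):
            M=cv2.moments(b); print(" ",n,plane("wrist",(M["m10"]/M["m00"],M["m01"]/M["m00"]),.036,c))
    b=mask(im,(12,90,60),(26,255,255));
```

```text
w3 90 spindle [ 542.2 -351.8] [16.5 17. ] 52.6
w3 110 spindle [ 542.7 -352. ] [16.  16.1] 53.3
w3 125 spindle [ 542.8 -351.9] [15.8 15.9] 53.3
 pointer [ 0.54479922 -0.34964441] -132.61567033925584 17
  green [[ 0.55506547 -0.324324  ]]
w12 90 spindle [ 542.3 -352.3] [16.8 16.1] 68.7
w12 110 spindle [ 542.5 -351.8] [16. 16.] 66.3
w12 125 spindle [ 542.6 -351.7] [15.6 16. ] 68.7
 pointer [ 0.54432988 -0.34888721] -113.86415683712237 16
  green [[ 0.55546582 -0.32405263]]
```

```bash
python3 -m crank '[[-0.007,0.15,0,-0.05,-1],[-0.007,0.18,0,-0.05,-1],[-0.007,0.18,0,-0.05,-1],[-0.007,0.18,0,-0.05,-1],[-0.007,0.18,0,-0.05,-1],[-0.007,0.18,0,-0.05,-1],[-0.007,0.18,0,-0.05,-1],[-0.007,0.18,0,-0.05,-1]]' >/dev/null
python3 -m crank '[[-0.007,0.18,0,-0.05,-1],[-0.007,0.18,0,-0.05,-1],[-0.007,0.18,0,0,-1],[-0.007,0.18,0,0,-1],[-0.007,0.18,0,0,-1],[-0.007,0.18,0,0,-1],[-0.007,0.18,0,0,-1],[-0.007,0.18,0,0,-1]]' >/dev/null
python3 -m crank '[[-0.007,0.18,0,0,-1],[-0.007,0.18,0,0,-1],[-0.007,0.18,0,0,-1],[-0.007,0.18,0,0,-1],[0,0.18,0,0,-1],[0,0.18,0,0,-1],[0,0,0,0,-1],[0,0,0,0,-1]]' >/dev/null
python3 -c "
from h import *
st()
im=r.grab_frame('top')
m=mask(im,(0,0,0),(180,120,75)); m[:150]=0;m[230:]=0;m[:,:185]=0;m[:,255:]=0
k=max(blobs(m|red(im)&0,200),key=cv2.contourArea); w=plane('top',k.reshape(-1,2),.003).astype(np.float32); print('mat?',cv2.minAreaRect(w))
print([cv2.boundingRect(k) for k in blobs(red(im),40)])
im=cv2.imread('pics/w6.png');c=np.load('pics/w6.npy',allow_pickle=True).item()
print('mat w6',plane('wrist',[(63,93),(128,85),(131,179),(67,178)],.003,c))"
```

```text
t51.82 tcp [0.4826 0.3585 0.2127] yawY 0.0 F [ 0.5 -1.3 -1.6] M [-0.07 -0.01 -0.01] w 0.0342 g 91.2
mat? ((0.5124744176864624, 0.38095930218696594), (0.17669866979122162, 0.18531616032123566), 89.14237976074219)
[(198, 170, 25, 23), (347, 78, 28, 8)]
mat w6 [[0.55376105 0.42784918]
 [0.55345337 0.2884665 ]
 [0.41655549 0.29033105]
 [0.41315518 0.43348997]]
```

```bash
python3 -m crank '[[0,0,-0.1,0,-1],[0,0,-0.15,0,-1],[0,0,-0.17,0,-1],[0,0,-0.17,0,-1],[0,0,-0.15,0,-1],[0,0,-0.12,0,-1],[0,0,-0.07,0,-1],[0,0,-0.02,0,-1]]' >/dev/null
python3 -m crank '[[0,0,0,0,-1],[0,0,0,0,-1]]' >/dev/null
python3 -c "from h import *;st()"
for i in 1 2 3 4; do python3 -m crank '[[0,0,-0.007,0,-1],[0,0,0,0,-1]]' >/dev/null; python3 -c "from h import *;st()"; done
```

```text
t52.70 tcp [0.4849 0.3555 0.0241] yawY -0.5 F [ 0.5  0.9 -1.1] M [-0.02 -0.04  0.04] w 0.0342 g 91.3
t52.87 tcp [0.4846 0.3561 0.0227] yawY -0.4 F [ 0.1 -0.5 -1.6] M [-0.05  0.02  0.03] w 0.0342 g 91.3
t53.03 tcp [0.4839 0.3558 0.0204] yawY -0.4 F [-0.9  0.5 -2.3] M [ 0.03  0.   -0.  ] w 0.0340 g 91.3
t53.20 tcp [0.4836 0.3554 0.0184] yawY -0.4 F [ 0.  -0.6 -2. ] M [ 0.02  0.06 -0.  ] w 0.0346 g 91.3
t53.37 tcp [0.4837 0.3554 0.0169] yawY -0.4 F [ 0.7  0.4 -1.5] M [0.02 0.06 0.01] w 0.0343 g 91.3
```

```bash
for i in 1 2 3 4; do python3 -m crank '[[0,0,-0.006,0,-1],[0,0,0,0,-1]]' >/dev/null; python3 -c "from h import *;st()"; done
```

```text
t53.53 tcp [0.4837 0.3555 0.0166] yawY -0.4 F [-2.7 -1.   7.8] M [-0.39  0.51 -0.04] w 0.0344 g 92.3
t53.70 tcp [0.4837 0.3557 0.0166] yawY -0.4 F [-6.  -3.4 19.1] M [-0.91  1.21 -0.02] w 0.0344 g 93.5
t53.87 tcp [0.4837 0.3556 0.0165] yawY -0.5 F [-10.1  -4.8  29.5] M [-1.35  1.91 -0.08] w 0.0344 g 95.0
t54.03 tcp [0.4837 0.3556 0.0165] yawY -0.5 F [-14.   -6.3  41.6] M [-1.79  2.66  0.03] w 0.0340 g 96.3
```

```bash
python3 -m crank '[[0,0,0.02,0,-1],[0,0,0,0,-1]]' >/dev/null; python3 -c "from h import *;st()"
python3 -m crank '[[0,0,0,0,-0.1],[0,0,0,0,0.3],[0,0,0,0,1],[0,0,0,0,1],[0,0,0,0,1],[0,0,0.05,0,1],[0,0,0.1,0,1],[0,0,0.15,0,1]]' >/dev/null
python3 -m crank '[[0,0,0.15,0,1],[0,0,0.2,0,1],[0,0,0.2,0,1],[0,0,0.15,0,1],[0,-0.15,0,0,1],[0,-0.15,0,0,1],[0,-0.15,0,0,1],[0,-0.15,0,0,1]]' >/dev/null
python3 -m crank '[[0,-0.15,0,0,1],[0,-0.15,0,0,1],[0,0,0,0,1],[0,0,0,0,1]]' >/dev/null
python3 mp.py w13
python3 - <<'E'
from h import *
c=np.load("pics/w13.npy",allow_pickle=True).item(); im=cv2.imread("pics/w13.png")
for n,I,cc in (("wrist",im,c),("top",r.grab_frame("top"),None),("scene",r.grab_frame("scene"),None)):
    for k in blobs(red(I),80):
        w=plane(n,k.reshape(-1,2),.02,cc).astype(np.float32)*1000; q=cv2.minAreaRect(w); print(n,"red",np.round(q[0]),np.round(q[1]),round(q[2],1))
E
```

```text
t54.20 tcp [0.4844 0.3559 0.0176] yawY -0.4 F [-0.4 -0.1 -1.5] M [ 0.02 -0.01 -0.02] w 0.0345 g 91.3
t55.87 tcp [0.4839 0.1734 0.2171] yawY -0.7 F [ 1.7  0.2 -0. ] M [-0.01  0.02  0.01] w 0.0853 g 0.0
white plate [553.3 143.2] [120.3  90.1] 0.3 [327, 159, 106, 77] [[493.0, 188.0], [493.0, 98.0], [614.0, 98.0], [613.0, 188.0]]
wrist red [483. 333.] [66. 54.] 89.2
wrist red [807. -23.] [17. 41.] 47.6
top red [475. 366.] [68. 58.] 32.2
top red [805. -65.] [82. 19.] 86.5
scene red [487. 352.] [107.  66.] 89.5
scene red [808. -65.] [88. 22.] 85.7
```

```bash
python3 -m crank '[[0,-0.15,0.1,0,1],[0,-0.15,0.1,0,1],[0,-0.15,0,0,1],[0,-0.15,0,0,1],[0,-0.15,0,0,1],[0,-0.1,0,0,1],[0,0,0,0,1],[0,0,0,0,1]]' >/dev/null
python3 mp.py w14
python3 - <<'E'
from h import *
for n in ("top","scene"):
    I=r.grab_frame(n)
    for k in blobs(red(I),80):
        w=plane(n,k.reshape(-1,2),.022).astype(np.float32)*1000; q=cv2.minAreaRect(w); print(n,"red",np.round(q[0]),np.round(q[1]),round(q[2],1))
E
```

```text
t56.68 tcp [0.484  0.0056 0.2565] yawY -0.5 F [ 0.6 -0.4 -0.6] M [ 0.02 -0.02  0.02] w 0.0854 g 0.0
white plate [552.8 143.4] [120.2  90.1] 0.3 [325, 15, 100, 76] [[492.0, 188.0], [493.0, 98.0], [613.0, 99.0], [613.0, 189.0]]
white plate [554.2  26. ] [ 89.8 119.3] 89.9 [327, 111, 97, 74] [[495.0, -19.0], [614.0, -19.0], [614.0, 71.0], [495.0, 71.0]]
white plate [554.5 -90.8] [119.7  90.1] 0.2 [327, 204, 92, 64] [[495.0, -46.0], [495.0, -136.0], [615.0, -136.0], [614.0, -46.0]]
top red [482. 352.] [107.  56.] 89.1
top red [804. -65.] [82. 19.] 85.9
scene red [489. 353.] [110.  66.] 89.5
scene red [809. -64.] [88. 22.] 85.7
```

Everything measures as it should: three plates are flat and square on their gaskets, and the handle is on the mat.

```bash
python3 -c "
from bench import r
print(r.hand_in())"
```

```text
the job is handed in; nothing more can be done
None
```

Job handed in at about 57 s of robot time: all three plates are turned blue side down, flat and square over their gaskets (each about 10 mm towards the fence, still covering them by measurement). The cock was shut first, then opened again to its stop, and the handle is standing on its mat; the hand-in returned no verdict.

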